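# Stack the two light prasad tins and hold up the full one

### The arm

A 6-joint arm with a two-finger parallel gripper is mounted at the origin on the work surface. World frame = base frame: x ahead of the robot, y to its left, z up, the work surface at z = 0. Lengths are in mm, angles in rad, forces in N, time in s.
With the tool pointing down it reaches from about 350 to 975 mm from the base axis. Payload 7.1 kg.
Tool frame: the origin (TCP) lies at the very end of the fingers, on their centre line; the grasp point (between the pads) lies 19 mm behind it (ctrl.grip_point_offset is the distance from the TCP to the grasp point, in mm); z points along the fingers, y is the direction in which the jaws open and shut (so a half turn about z gives the same grasp; the last joint's range is limited). The gripper opens to 88 mm and grips with 3 to 60 N. Pads are 20 mm wide; open, the fingers measure 115 mm over their backs; the gripper's body (75 mm by 178 mm) begins 61 mm behind the grasp point.
Start: joints at [-1.127, 0.423, 1.63, -0, 1.089, -0.019], TCP at [279.049, -559.229, 222.675] pointing down, gripper open.
Joint ranges: [-3, 3], [-0.9, 2.11], [0.09, 2.58], [-1.31, 4.45], [0.11, 2.69], [-2.54, 2.54]. Speed limits (rad/s): [2.39, 2.39, 3.01, 3.14, 3.14, 3.14].

### API

Orientations are given as a rotation vector (axis times angle).
In Python, from workcell import ctrl gives the robot as it stands.
- The arm moves only by the tool move_arm, never from a script. Its argument "increments" is one flat list of numbers, 5 for each row, row after row: the closure in counts, from 0 (fully open) to 255 (shut), then the shift along the tool's x, y, z in mm, then the turn about the tool's z in degrees. In form: [grip, dx, dy, dz, yaw, grip, dx, dy, dz, yaw, ...]. A call has 1 to 12 rows; each row is the pose to reach, as a shift and turn from the pose measured when the call began, along the tool's axes at that moment; what a row does not reach only later rows make up. A row lasts 1/8 s, in which the tool goes at most 62.5 mm and 10.7 degrees, less where a joint would pass 70% of its speed; a pose out of reach is approached as far as the arm can. A call with a gripper value outside its range is refused whole. The fingers move at their own pace and stop on an object; the grip force is fixed at half the most. Time passes only in rows, so rows that repeat a pose let the fingers close. It gives the time, the measured TCP pose, the force and the opening at its end, in the units of the state.
- ctrl.get_obs(): the state, without advancing time (a new reading comes with each control period).
- ctrl.get_image(name): name is "scene" or "top"; returns a dict with "frame" (480x640x3 uint8, red, green, blue), "vertical_fov" (degrees; the focal length in pixels is half the picture's height over the tangent of half this angle, whatever the lens; pixels are square), "cx", "cy" (the principal point, pixels), "pose" (4x4, takes a point from camera to world coordinates). Camera axes: x right, y down, z forward; pixel columns grow to the right and rows downward; lengths in mm; the calibration is good to about 2 mm. A picture is of the moment at which its call begins. There is no depth.
- ctrl.close_job(): hands the job in, once; it reports no verdict.
The state is a dict: "t": time; "qpos": joint angles; "qvel": joint speeds; "joint_torque": joint torques, N m; "ee_pos": TCP position; "orientation": TCP orientation; "ft_force": force on the tool from outside, world axes, zero at the start; "moment": the same for the moment, N m; "width": finger opening in mm.
Only numpy, scipy, OpenCV 4.12 (cv2) and the standard library are available. Lean on these libraries where they do the work, as an engineer would, in place of code of your own. Each camera call takes 0.05 s, during which the arm holds its last target.

### The job

Lay the separator board flat and squarely on the two squat boxes in the tray and let go of it, then stack on it, upright and one on each side of its finger rib, the two lighter of the three identical steel tins; only hefting them tells which is heaviest. Finish while holding that heaviest tin upright and still in the gripper, at least 15 cm clear of the table and resting on nothing. Do not tip a tin over, and leave the other things on the table where they are.

Things in the scene. Friction and masses are not known exactly. Their poses are not given: they have to be found in the camera images.
- lower_top (a point): lower layer: two squat lidded plastic boxes side by side in a shallow wooden tray, all fixed to the table, together 110 mm (x) by 225 mm (y), tray 122 x 236 mm, flat top 56 mm above the table. This point is the centre of the flat top; y runs along the long side, z up.
- board_rib (a point): loose plywood separator board, 104 mm (x) by 220 mm (y), 6 mm thick, 0.13 kg, lying flat on the glass. A finger rib stands up across its middle: 14 mm thick (along y), 50 mm long (along x), 32 mm tall, from 6 to 38 mm above the board's underside; pinch it across its 14 mm. This point is the centre of the rib, 22 mm above the board's underside; z up.
- tin_1_mid (a point): one of three identical closed stainless steel tins, round, upright, 60 mm diameter at the lid (58 mm below it), 90 mm tall, standing on the glass. Only the weight differs: one (any of the three) is full, 0.29 to 0.39 kg; the other two are nearly empty, 0.12 to 0.16 kg each. This point is on the tin's axis half-way up, 45 mm above its underside; z points to the lid.
- tin_2_mid (a point): one of three identical closed stainless steel tins, round, upright, 60 mm diameter at the lid (58 mm below it), 90 mm tall, standing on the glass. Only the weight differs: one (any of the three) is full, 0.29 to 0.39 kg; the other two are nearly empty, 0.12 to 0.16 kg each. This point is on the tin's axis half-way up, 45 mm above its underside; z points to the lid.
- tin_3_mid (a point): one of three identical closed stainless steel tins, round, upright, 60 mm diameter at the lid (58 mm below it), 90 mm tall, standing on the glass. Only the weight differs: one (any of the three) is full, 0.29 to 0.39 kg; the other two are nearly empty, 0.12 to 0.16 kg each. This point is on the tin's axis half-way up, 45 mm above its underside; z points to the lid.
- bell: bystander: stainless steel hand bell standing on its mouth, 72 mm diameter, 124 mm tall; origin under its centre
- mug: bystander: white ceramic mug, 80 mm diameter, 92 mm tall, handle to its +y; origin under its centre
- hair_clip: bystander: orange plastic claw hair clip, 72 x 36 mm, about 38 mm tall; origin under its centre
- torch: bystander: silver aluminium torch lying along its x, 150 mm long, 38 mm diameter; origin under its centre
- containers: bystander: three round lidded plastic containers stacked in a tower, 100 mm diameter, 126 mm tall; origin under its centre
- matchbox: bystander: plain cardboard matchbox, 55 x 36 x 15 mm; origin under its centre
Mind the look-alikes: they are no part of the job. What is shaped like the part that bears board_rib but green or purple is not meant. What is shaped like the part that bears tin_2_mid but turquoise is not meant.

How it is judged:
By the outcome, as a careful person would: the job done as asked, in the order asked, and still so for the second after the job is handed in, while the arm keeps its last pose, push and grip.
It also fails if it takes over 72 s, if anything falls off the work surface, if the arm or the gripper's body presses on something with over 40 N, if the wrist force passes 120 N, or if a joint passes its speed limit or range.

## Working session

There is one attempt and no reset: what is moved stays moved. The work goes in short steps, Python scripts to look and compute and a tool call to move; the robot and the scene stay as the last step left them, time stands still between calls to the robot, and variables do not carry over. Pictures are saved under pics/ and viewed, and the job is handed in when it is done.

Besides the shell and the picture viewer there is one more tool, called after ">>>" as name(argument=value, ...) on one line, values as JSON. move_arm: Moves the arm, as the interface text tells. Its arguments: {"type":"object","properties":{"increments":{"type":"array","items":{"type":"number"}}},"required":["increments"]}

```bash
mkdir -p pics; ls; python3 - <<'E'
from workcell import ctrl
import cv2,numpy as np
o=ctrl.get_obs()
for k,v in o.items(): print(k,np.round(v,3))
for n in ("scene","top"):
    im=ctrl.get_image(n)
    cv2.imwrite(f"pics/{n}0.png",im["frame"][:,:,::-1])
    print(n,im["vertical_fov"],im["cx"],im["cy"],np.round(im["pose"],4).tolist(), [k for k in im])
print(ctrl.grip_point_offset)
E
```

```text
pics
t 0.0
qpos [-1.127  0.424  1.631 -0.     1.089 -0.019]
qvel [-0.    -0.    -0.001  0.    -0.002  0.   ]
joint_torque [ 2.0000e-03 -5.4462e+01 -2.7366e+01  6.4000e-02  2.3000e-02 -0.0000e+00]
ee_pos [ 278.807 -558.731  221.913]
orientation [-3.056e+00 -7.200e-01  1.000e-03]
ft_force [-0.276 -0.922  0.43 ]
moment [ 0.027  0.027 -0.016]
width 88.077
scene 42.320883628460614 325.04463307496104 242.79858136136045 [[0.0364, 0.8041, -0.5933, 1283.8376], [0.9993, -0.0306, 0.0198, -71.7829], [-0.0022, -0.5937, -0.8047, 1147.2619], [0.0, 0.0, 0.0, 1.0]] ['frame', 'vertical_fov', 'cx', 'cy', 'pose']
top 56.929318511285004 311.3280511009534 242.24291244160892 [[0.0199, -0.9902, 0.1383, 368.0411], [-0.9998, -0.0203, -0.0015, -40.3405], [0.0043, -0.1382, -0.9904, 996.4106], [0.0, 0.0, 0.0, 1.0]] ['frame', 'vertical_fov', 'cx', 'cy', 'pose']
18.700000000000003
```

View pics/scene0.png

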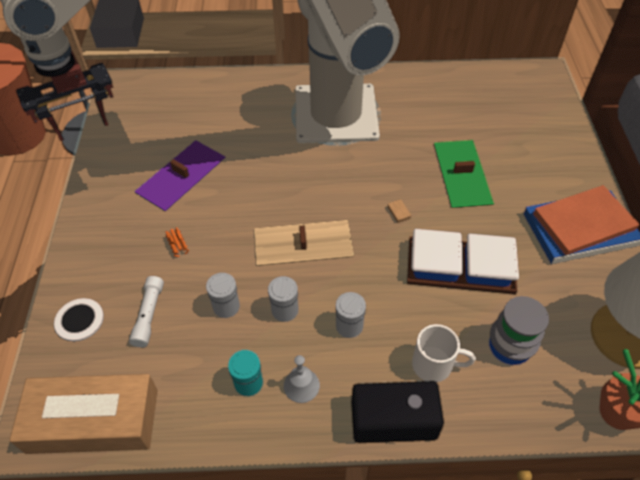

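View pics/top0.png

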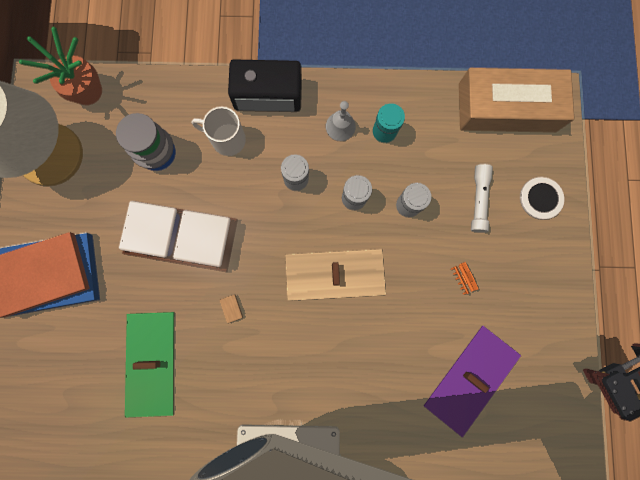

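Candidates: for the board, natural plywood (scene 303,242 / top 336,274), green (463,173 / 150,365) and purple (180,174 / 472,382), so I take the plywood one. For the tins, three grey ones (scene 222,295; 284,298; 350,315 / top 415,200; 357,192; 295,172), with turquoise (246,373 / 389,123) and the bell (300,380) excluded. The tray is the one with two white lids (463,258 / 175,235). I'll crop close next.

```bash
cat > h.py <<'E'
import numpy as np,cv2
from workcell import ctrl
def K(im):
    f=240/np.tan(np.radians(im["vertical_fov"])/2); return f
def ray(im,uv,z):
    uv=np.atleast_2d(np.asarray(uv,float)); f=K(im); P=np.asarray(im["pose"])
    d=np.c_[(uv[:,0]-im["cx"])/f,(uv[:,1]-im["cy"])/f,np.ones(len(uv))]@P[:3,:3].T
    o=P[:3,3]; s=(z-o[2])/d[:,2]
    return o+d*s[:,None]
def proj(im,p):
    p=np.atleast_2d(np.asarray(p,float)); f=K(im); P=np.asarray(im["pose"])
    c=(p-P[:3,3])@P[:3,:3]
    return np.c_[c[:,0]/c[:,2]*f+im["cx"],c[:,1]/c[:,2]*f+im["cy"]]
def crop(im,x0,y0,x1,y1,s,fn):
    c=im["frame"][y0:y1,x0:x1,::-1]
    cv2.imwrite(fn,cv2.resize(c,None,fx=s,fy=s,interpolation=cv2.INTER_CUBIC))
E
python3 - <<'E'
from h import *
t=ctrl.get_image("top"); s=ctrl.get_image("scene")
crop(t,270,140,450,310,4,"pics/c_top.png"); crop(s,190,210,380,350,4,"pics/c_scene.png")
crop(t,100,190,250,280,4,"pics/c_tray.png");crop(s,390,210,540,310,4,"pics/c_tray_s.png")
E
```

```text
(no output)
```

View pics/c_top.png

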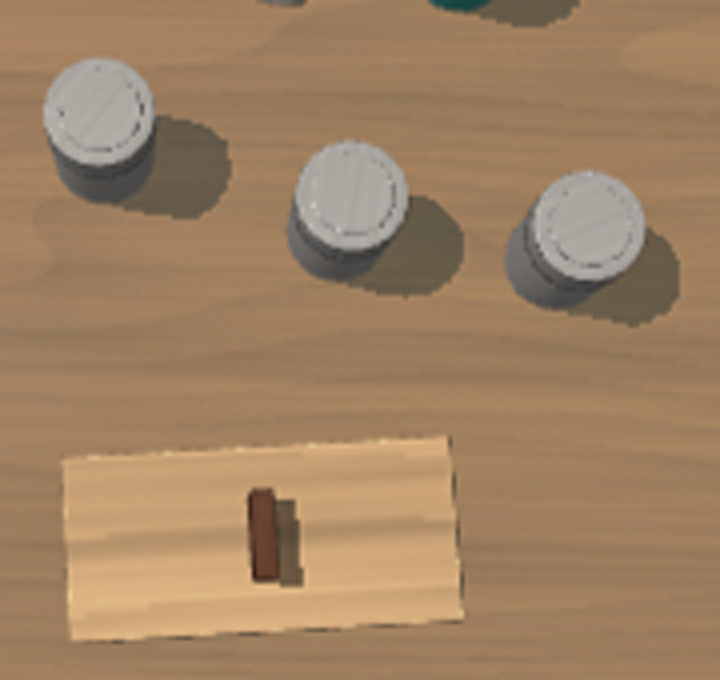

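View pics/c_scene.png

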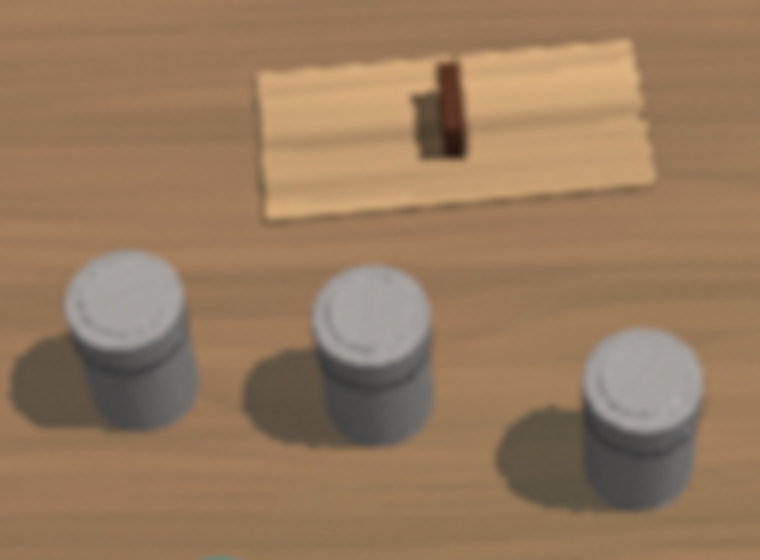

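View pics/c_tray.png

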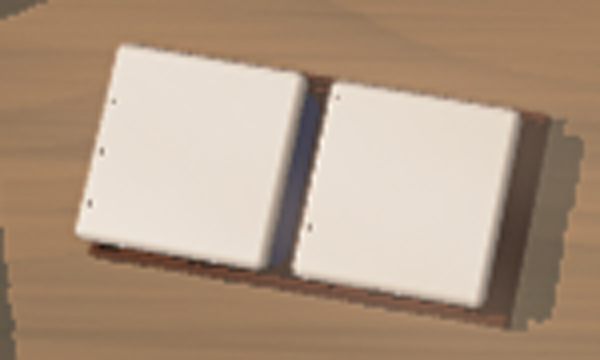

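View pics/c_tray_s.png

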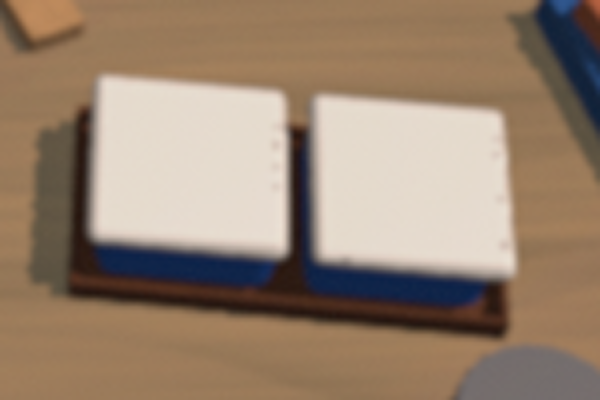

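The crops show the plain plywood board with its brown rib (top ~336,274), three plain steel tins with lids at top (294.6,168), (357.6,189) and (416.7,196.6), and the two white-lidded boxes. Next I measure with masks in both views.

```bash
cat > meas.py <<'E'
from h import *
def comps(m,amin):
    m=cv2.morphologyEx(m.astype(np.uint8),cv2.MORPH_OPEN,np.ones((2,2)))
    n,l,st,c=cv2.connectedComponentsWithStats(m)
    return [(l==i).astype(np.uint8) for i in range(1,n) if st[i,4]>=amin]
def rect(im,mask,z):
    cs,_=cv2.findContours(mask,cv2.RETR_EXTERNAL,cv2.CHAIN_APPROX_NONE)
    pts=np.vstack(cs)[:,0]
    w=ray(im,pts,z)[:,:2].astype(np.float32)
    return cv2.minAreaRect(w)
def bright(im,box,lo,hi,smax,smin=0):
    x0,y0,x1,y1=box; hsv=cv2.cvtColor(im["frame"],cv2.COLOR_RGB2HSV).astype(int)
    m=np.zeros((480,640),bool); sub=hsv[y0:y1,x0:x1]
    m[y0:y1,x0:x1]=(sub[...,2]>=lo)&(sub[...,2]<=hi)&(sub[...,1]<=smax)&(sub[...,1]>=smin)
    return m
E
python3 - <<'E'
from meas import *
T=ctrl.get_image("top"); S=ctrl.get_image("scene")
for im,boxes in ((T,dict(lid=(100,190,250,280),board=(280,245,392,305),tin=(275,150,440,225))),(S,dict(lid=(400,220,530,300),board=(248,215,360,270),tin=(200,265,375,345)))):
    print("---")
    c=comps(bright(im,boxes["lid"],180,255,50),200)
    for m in c: print("lid",m.sum(),rect(im,m,56))
    print("both",rect(im,np.maximum.reduce(c),56))
    hsv=cv2.cvtColor(im["frame"],cv2.COLOR_RGB2HSV)
    for u,v in ([(320,262),(360,285),(336,272),(343,275),(400,280),(294,168),(294,188)] if im is T else [(280,240),(330,240),(303,237),(297,240),(240,230),(284,290),(284,305)]): print((u,v),hsv[v,u],end=' ')
    print()
    x0,y0,x1,y1=boxes["board"]
    m=bright(im,boxes["board"],170,255,255,60)
    for q in comps(m,200): print("board",q.sum(),rect(im,q,6))
    b=np.zeros((480,640),bool);b[y0:y1,x0:x1]=True
    F=im["frame"].astype(int)
    m=b&(F[...,0]-F[...,2]>20)&(F[...,0]<125)&(F[...,1]*1.45<F[...,0])
    for q in comps(m,15): print("rib",q.sum(),rect(im,q,38), np.argwhere(q).mean(0)[::-1])
    m=bright(im,boxes["tin"],138 if im is T else 140,255,35)
    for q in comps(m,100):
        cs,_=cv2.findContours(q,cv2.RETR_EXTERNAL,cv2.CHAIN_APPROX_NONE)
        p=max(cs,key=len)[:,0]; e=cv2.fitEllipse(p); print("tin",q.sum(),np.round(e[0],1),np.round(e[1],1),ray(im,e[0],90).round(1))
E
```

```text
---
lid 2293 ((520.2930297851562, 310.2937927246094), (100.87494659423828, 106.83291625976562), 81.38387298583984)
lid 2323 ((502.55584716796875, 193.43414306640625), (101.23835754394531, 107.03889465332031), 81.43668365478516)
both ((511.34722900390625, 251.79966735839844), (219.2886199951172, 107.0395278930664), 81.43507385253906)
(320, 262) [ 16 105 197] (360, 285) [ 16 107 214] (336, 272) [  9 137 106] (343, 275) [16 96 93] (400, 280) [ 16 102 153] (294, 168) [ 21  15 169] (294, 188) [15 13 76] 
board 4244 ((434.015380859375, -97.35680389404297), (104.70551300048828, 220.0255889892578), 4.3377485275268555)
rib 129 ((432.5093688964844, -97.14667510986328), (46.012264251708984, 12.665032386779785), 4.834419250488281) [336.20155039 274.52713178]
tin 556 [295.3 168.5] [25.4 26.6] [[651.4  -4.7  90. ]]
tin 572 [358.5 189.5] [25.6 27. ] [[ 608.6 -138.8   90. ]]
tin 576 [417.8 197.1] [25.9 26.9] [[ 594.9 -263.3   90. ]]
---
lid 1917 ((511.0385437011719, 199.22027587890625), (102.59880828857422, 108.60687255859375), 81.49172973632812)
lid 1947 ((528.7333374023438, 316.4449768066406), (101.87507629394531, 108.64178466796875), 81.2016830444336)
both ((519.7407836914062, 257.7308349609375), (220.95323181152344, 108.58650970458984), 81.525146484375)
(280, 240) [ 16 108 203] (330, 240) [ 16 106 178] (303, 237) [  9 155  92] (297, 240) [ 15 102  90] (240, 230) [ 14 108 154] (284, 290) [ 15  12 166] (284, 305) [ 0  6 81] 
board 3177 ((438.7911071777344, -91.59784698486328), (103.83277130126953, 220.18319702148438), 4.423032760620117)
rib 106 ((450.43231201171875, -92.85078430175781), (62.01096725463867, 11.076441764831543), 4.04862117767334) [303.33018868 238.16981132]
tin 539 [221.6 285.7] [22.7 28.2] [[ 603.8 -258.1   90. ]]
tin 544 [283.4 289.5] [23.3 27.8] [[ 617.6 -133.5   90. ]]
tin 570 [351.4 305.7] [23.9 28.4] [[660.2   0.7  90. ]]
```

```bash
cat > inc.py <<'E'
import sys,numpy as np
from workcell import ctrl
from scipy.spatial.transform import Rotation as R
def inc(x,y,z,ang=None,o=None):
    """world TCP target; ang = world angle (deg) wanted of tool y (mod 180)"""
    o=o or ctrl.get_obs(); M=R.from_rotvec(o["orientation"]).as_matrix()
    d=M.T@(np.array([x,y,z])-o["ee_pos"])
    cur=np.degrees(np.arctan2(M[1,1],M[0,1])); yaw=0
    if ang is not None:
        yaw=-((ang-cur+90)%180-90)
    return np.round(d,1),round(yaw,1),round(cur,1)
if __name__=="__main__":
    a=[float(v) for v in sys.argv[1:]]
    o=ctrl.get_obs(); print("t",o["t"],"pos",np.round(o["ee_pos"],1),"q",np.round(o["qpos"],2),"F",np.round(o["ft_force"],2),"w",round(float(o["width"]),1),"tilt",np.round(R.from_rotvec(o["orientation"]).as_matrix()[:,2],4))
    if a: print(inc(*a,o=o))
E
python3 inc.py 435 -95 130 -85.66
python3 - <<'E'
from h import *
for n in("top","scene"):
    im=ctrl.get_image(n); print(n,proj(im,[[0,0,0],ctrl.get_obs()["ee_pos"]]).round(1))
E
```

```text
t 0.3 pos [ 279.  -559.1  222.4] q [-1.13  0.42  1.63 -0.    1.09 -0.02] F [ 1.39 -0.65 -0.75] w 88.2 tilt [-2.e-04  5.e-04 -1.e+00]
(array([ 346.8, -345.5,   92.6]), np.float64(22.2), np.float64(-63.5))
top [[286.8 479.4]
 [612.5 362.8]]
scene [[335.2 112.8]
 [ 82.  129. ]]
```

>>> move_arm(increments=[0, 60, -60, 10, 4, 0, 120, -120, 25, 10, 0, 180, -180, 45, 16, 0, 240, -240, 60, 22, 0, 300, -300, 80, 22, 0, 347, -345, 92, 22, 0, 347, -345, 92, 22, 0, 347, -345, 92, 22, 0, 347, -345, 92, 22])

```text
t: 1.52
ee_pos: [435.9, -92.1, 130.1]
orientation: [-3.138, -0.134, 0.002]
ft_force: [-0.3, -0.7, 0.5]
width: 87.8
```

```bash
python3 inc.py 435 -95 130 -85.66
python3 - <<'E'
from h import *
for n in("top","scene"):
    im=ctrl.get_image(n); o=ctrl.get_obs(); p=proj(im,[o["ee_pos"]])[0]; print(n,p.round(1))
    u,v=p.astype(int); crop(im,max(0,u-75),max(0,v-60),u+75,v+60,5,f"pics/h1_{n}.png")
E
```

```text
t 1.525 pos [435.9 -92.1 130.1] q [-0.24  0.31  2.08  0.    0.75  1.25] F [-0.28 -0.66  0.54] w 87.8 tilt [-1.1e-03  7.0e-04 -1.0e+00]
(array([-1.2,  2.8,  0.1]), np.float64(0.5), np.float64(-85.1))
top [337.4 269.7]
scene [300.7 206.3]
```

View pics/h1_top.png

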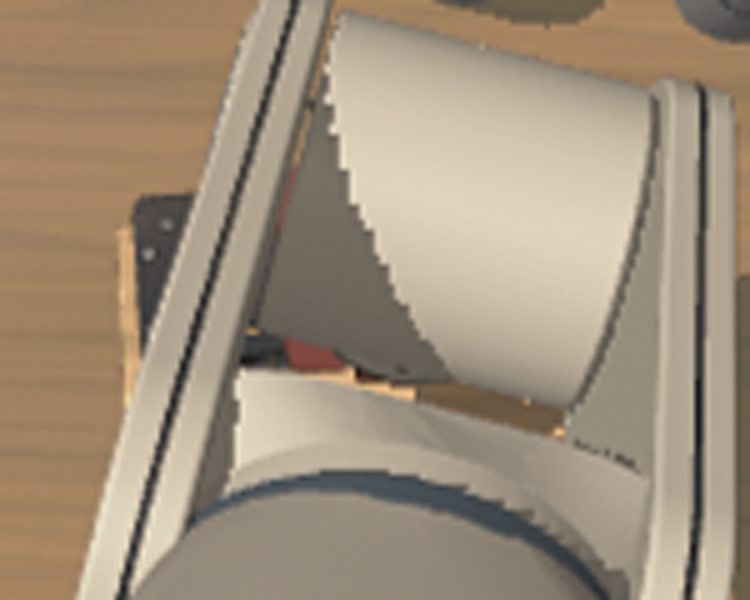

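View pics/h1_scene.png

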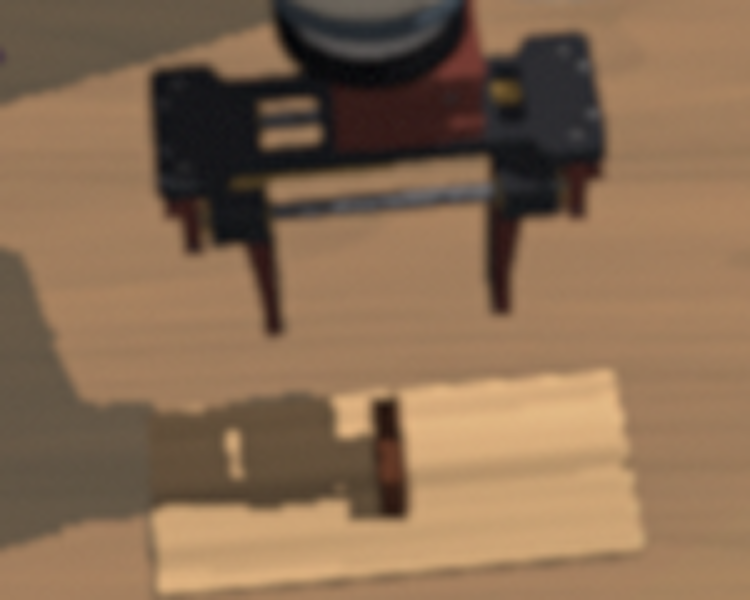

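Scene view: open fingertips at about (280,212) and (325,208), with the rib at (303,238) between them and just in front. The two cameras differ by about (5–9, 5) mm, and the gripper's position in the scene view suggests the truth lies between, so I use the mean. Next I descend over the rib.

```bash
python3 inc.py 435.5 -94.5 11 -85.66
```

```text
t 1.625 pos [435.6 -95.1 130.7] q [-0.24  0.31  2.08 -0.    0.75  1.25] F [ 0.37 -0.92 -0.31] w 87.7 tilt [-2.e-04  0.e+00 -1.e+00]
(array([ -0. ,  -0.6, 119.7]), np.float64(0.3), np.float64(-85.4))
```

>>> move_arm(increments=[0, 0, 0, 30, 0, 0, 0, 0, 60, 0, 0, 0, 0, 80, 0, 0, 0, 0, 90, 0, 0, 0, 0, 90, 0])

```text
t: 2.25
ee_pos: [435.3, -96.1, 40.5]
orientation: [-3.139, -0.125, 0.001]
ft_force: [0.2, 0.2, -0.3]
width: 87.9
```

```bash
python3 inc.py 435.5 -94.5 11 -85.66
python3 - <<'E'
from h import *
im=ctrl.get_image("scene"); o=ctrl.get_obs(); p=proj(im,[o["ee_pos"]])[0]; print(p.round(1))
u,v=p.astype(int); crop(im,u-75,v-60,u+75,v+60,5,f"pics/h2_scene.png")
E
```

```text
t 2.25 pos [435.3 -96.1  40.5] q [-0.24  0.5   2.12 -0.    0.53  1.25] F [ 0.21  0.23 -0.32] w 87.9 tilt [-9.e-04  1.e-04 -1.e+00]
(array([ 0.3, -1.5, 29.5]), np.float64(0.2), np.float64(-85.5))
[301.7 231.9]
```

View pics/h2_scene.png

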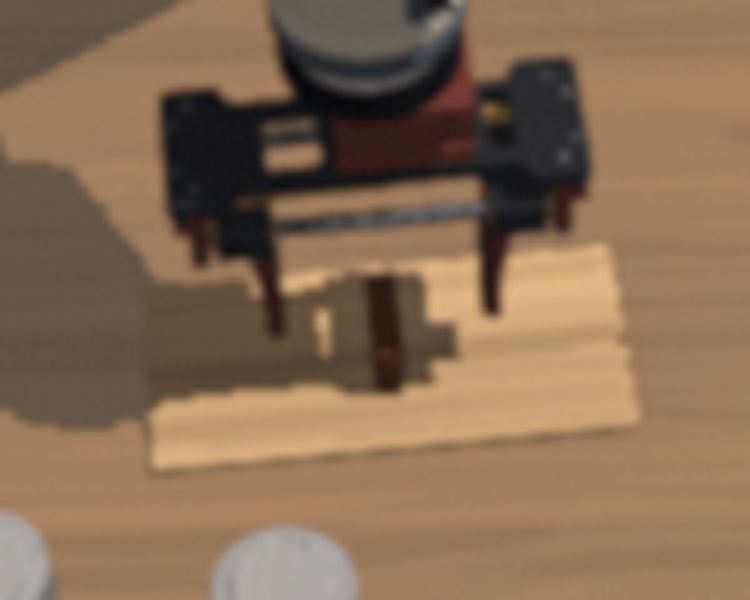

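Fingertips at scene (281,238) and (324,234) straddle the rib, whose top is centred at (303,236). I go down and close.

>>> move_arm(increments=[0, 3, -1.5, 10, 0, 0, 3, -1.5, 20, 0, 0, 3, -1.5, 26, 0, 0, 3, -1.5, 29, 0, 0, 3, -1.5, 29, 0, 255, 3, -1.5, 29, 0, 255, 3, -1.5, 29, 0, 255, 3, -1.5, 29, 0, 255, 3, -1.5, 29, 0, 255, 3, -1.5, 29, 0, 255, 3, -1.5, 29, 0])

```text
t: 3.68
ee_pos: [438.6, -94.2, 12.0]
orientation: [3.139, 0.125, 0.0]
ft_force: [-0.6, -0.2, -0.2]
width: 31.5
```

```bash
python3 inc.py 438 -94.5 150 -85.66
```

```text
t 3.675 pos [438.6 -94.2  12. ] q [-0.24  0.56  2.11 -0.    0.47  1.25] F [-0.61 -0.2  -0.2 ] w 31.5 tilt [ 1.e-04 -1.e-04 -1.e+00]
(array([  -0.6,    0.2, -138. ]), np.float64(0.2), np.float64(-85.4))
```

>>> move_arm(increments=[255, 0, 0, 0, 0, 255, 0, 0, 0, 0, 255, 0, 0, 0, 0, 255, 0, 0, 0, 0, 255, 0, 0, -4, 0, 255, 0, 0, -8, 0, 255, 0, 0, -12, 0, 255, 0, 0, -12, 0])

```text
t: 4.68
ee_pos: [438.9, -94.2, 24.4]
orientation: [3.139, 0.125, 0.001]
ft_force: [0.6, 0.2, -0.9]
width: 13.9
```

```bash
python3 inc.py 438 -94.5 150 -85.66
python3 - <<'E'
from h import *
im=ctrl.get_image("scene"); o=ctrl.get_obs(); p=proj(im,[o["ee_pos"]])[0]; print(p.round(1))
u,v=p.astype(int); crop(im,u-75,v-60,u+75,v+60,5,f"pics/h3_scene.png")
E
```

```text
t 4.675 pos [438.9 -94.2  24.4] q [-0.24  0.53  2.11 -0.    0.49  1.25] F [ 0.56  0.17 -0.86] w 13.9 tilt [ 9.e-04 -3.e-04 -1.e+00]
(array([  -0.8,    0.2, -125.6]), np.float64(0.2), np.float64(-85.4))
[302.7 237.4]
```

View pics/h3_scene.png

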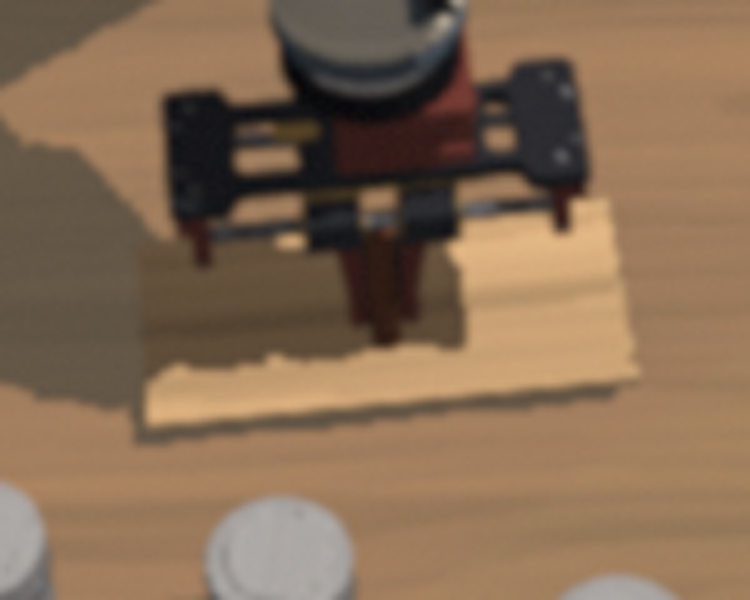

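Width is 13.9 mm and the board has lifted off level (scene board edges ~(255,255)–(354,246)). I check whether the board shifted while closing.

```bash
python3 - <<'E'
from meas import *
im=ctrl.get_image("scene")
c=np.array([[147,424],[638,374],[607,198]])/5+[227,177]
print(c); w=ray(im,c,18.4-3); print(w.round(1), "centre from diag", (w[0]+w[2])[:2]/2)
# before-pic corners from same method: h2 crop (226,171), z=6
c=np.array([[153,468],[640,425],[608,246]])/5+[226,171]
w=ray(im,c,3); print("before",w.round(1),(w[0]+w[2])[:2]/2)
T=ctrl.get_image("top"); cv2.imwrite("pics/t3.png",T["frame"][:,:,::-1])
E
```

```text
[[256.4 261.8]
 [354.6 251.8]
 [348.4 216.6]]
[[ 495.9 -198.    15.4]
 [ 476.9   21.5   15.4]
 [ 375.2   13.5   15.4]] centre from diag [435.52124029 -92.23984197]
before [[ 494.9 -198.7    3. ]
 [ 479.6   20.4    3. ]
 [ 376.    11.9    3. ]] [435.44372806 -93.39011014]
```

View pics/t3.png

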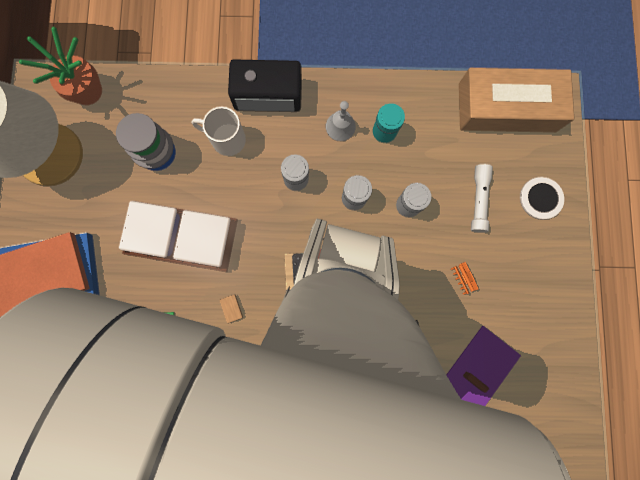

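```bash
python3 inc.py 518 255 130 -98.5
```

```text
t 4.825 pos [438.6 -94.2  24. ] q [-0.24  0.53  2.11 -0.    0.49  1.25] F [-0.45  0.43 -1.1 ] w 14.0 tilt [ 2.e-04 -1.e-04 -1.e+00]
(array([ 106.9, -341.8, -106. ]), np.float64(13.1), np.float64(-85.4))
```

>>> move_arm(increments=[255, 0, 0, -25, 0, 255, 0, 0, -55, 0, 255, 5, -20, -85, 1, 255, 18, -55, -105, 3, 255, 32, -100, -106, 5, 255, 46, -148, -106, 7, 255, 61, -196, -106, 9, 255, 76, -244, -106, 11, 255, 90, -288, -106, 13, 255, 101, -323, -106, 13, 255, 107, -342, -106, 13, 255, 107, -342, -106, 13])

```text
t: 6.32
ee_pos: [517.9, 255.7, 129.6]
orientation: [3.133, -0.229, -0.0]
ft_force: [0.5, -0.2, -1.9]
width: 13.7
```

```bash
python3 inc.py 518 255 130 -98.5; python3 - <<'E'
from h import *
im=ctrl.get_image("scene"); o=ctrl.get_obs(); p=proj(im,[o["ee_pos"]])[0]; print(p.round(1))
u,v=p.astype(int); crop(im,u-75,v-50,u+75,v+70,5,f"pics/h4_scene.png");print(u-75,v-50)
im=ctrl.get_image("top");p=proj(im,[o["ee_pos"]])[0]; print(p.round(1));u,v=p.astype(int); crop(im,u-75,v-50,u+75,v+70,5,f"pics/h4_top.png")
E
```

```text
t 6.325 pos [517.9 255.7 129.6] q [ 0.44  0.48  1.8  -0.    0.87  2.15] F [ 0.52 -0.2  -1.87] w 13.7 tilt [-2.e-04 -4.e-04 -1.e+00]
(array([ 0.2,  0.7, -0.4]), np.float64(0.1), np.float64(-98.4))
[470.6 232.1]
395 182
[162.3 225. ]
```

View pics/h4_scene.png

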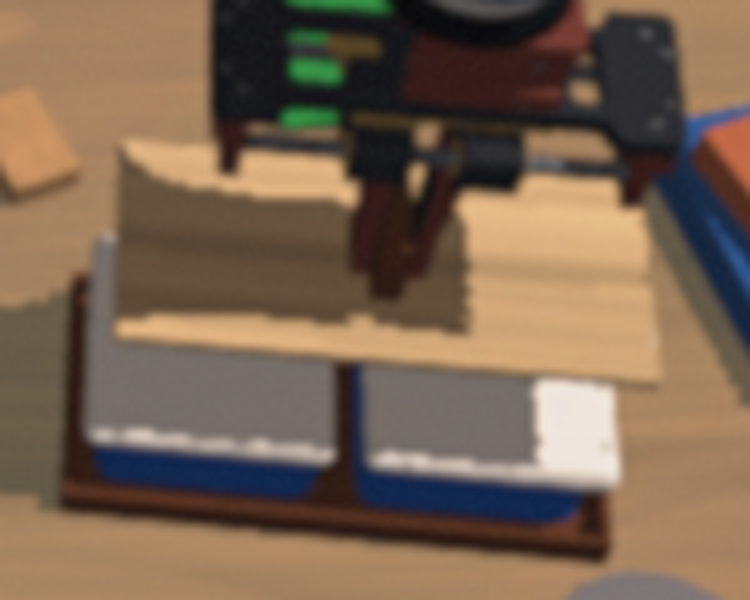

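View pics/h4_top.png

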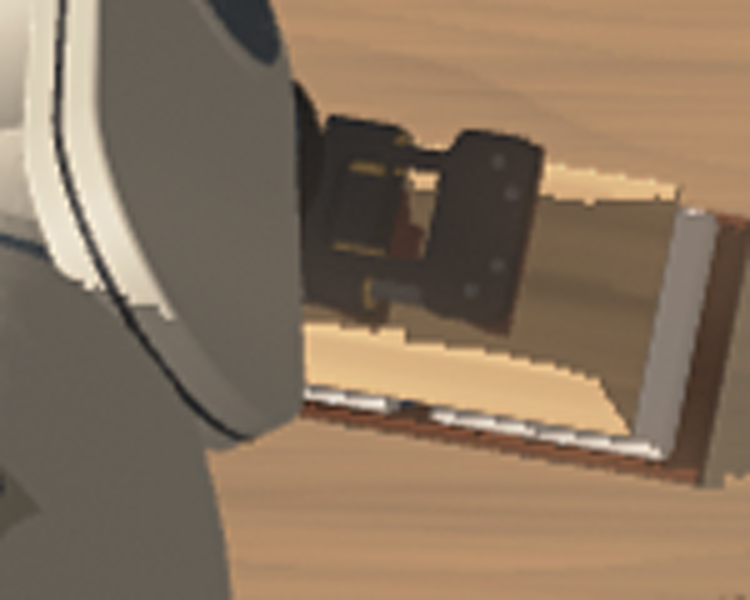

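```bash
python3 - <<'E'
from h import *
a=np.radians(81.45); X=np.array([np.sin(a),-np.cos(a)]); Y=np.array([np.cos(a),np.sin(a)])
S=ctrl.get_image("scene");T=ctrl.get_image("top")
w=ray(S,np.array([[115,338],[658,382]])/5+[395,182],118)[:,:2]; print(w.round(1),np.hypot(*(w[1]-w[0])))
d=w[1]-w[0]; print("ang",np.degrees(np.arctan2(d[1],d[0])), "centre scene",w.mean(0)-52*X, "tray scene 519.7 257.7", (np.array([519.74,257.73])-(w.mean(0)-52*X))@np.c_[X,Y])
w=ray(T,np.array([[681,188],[631,433]])/5+[87,175],123.6)[:,:2]; print(w.round(1),np.hypot(*(w[1]-w[0])))
c=w.mean(0)+110*Y; print("centre top",c,"need X,Y",(np.array([511.35,251.8])-c)@np.c_[X,Y])
E
```

```text
[[549.4 143. ]
 [579.6 359.7]] 218.8542241007942
ang 82.06926650646292 centre scene [513.10507766 259.07175809] tray scene 519.7 257.7 [ 6.76066756 -0.34041641]
[[546.4 136.4]
 [447.3 151.5]] 100.20014611411331
centre top [513.18673835 252.73751642] need X,Y [-1.67694291 -1.20016969]
```

>>> move_arm(increments=[255, 1, 0.5, 15, 0, 255, 2, 0.5, 32, 0, 255, 2.5, 0.5, 46, 0, 255, 2.5, 0.5, 54, 0, 255, 2.5, 0.5, 54, 0])

```text
t: 7.15
ee_pos: [519.4, 252.8, 74.9]
orientation: [3.131, -0.233, -0.003]
ft_force: [-0.0, 0.3, -1.1]
width: 13.7
```

```bash
python3 inc.py 518 255 68 -98.5; python3 - <<'E'
from h import *
im=ctrl.get_image("scene"); o=ctrl.get_obs(); p=proj(im,[o["ee_pos"]])[0]; print(p.round(1))
u,v=p.astype(int); crop(im,u-75,v-60,u+75,v+60,5,f"pics/h5_scene.png");print(u-75,v-60)
im=ctrl.get_image("top");p=proj(im,[o["ee_pos"]])[0]; print(p.round(1));u,v=p.astype(int); crop(im,u-75,v-60,u+75,v+60,5,f"pics/h5_top.png");print(u-75,v-60)
E
```

```text
t 7.15 pos [519.4 252.8  74.9] q [ 0.43  0.56  1.82 -0.    0.76  2.15] F [-0.05  0.3  -1.09] w 13.7 tilt [-0.0022 -0.0014 -1.    ]
(array([-1.7, -2. ,  6.9]), np.float64(0.0), np.float64(-98.5))
[465.3 248.4]
390 188
[171.7 228.5]
96 168
```

View pics/h5_scene.png

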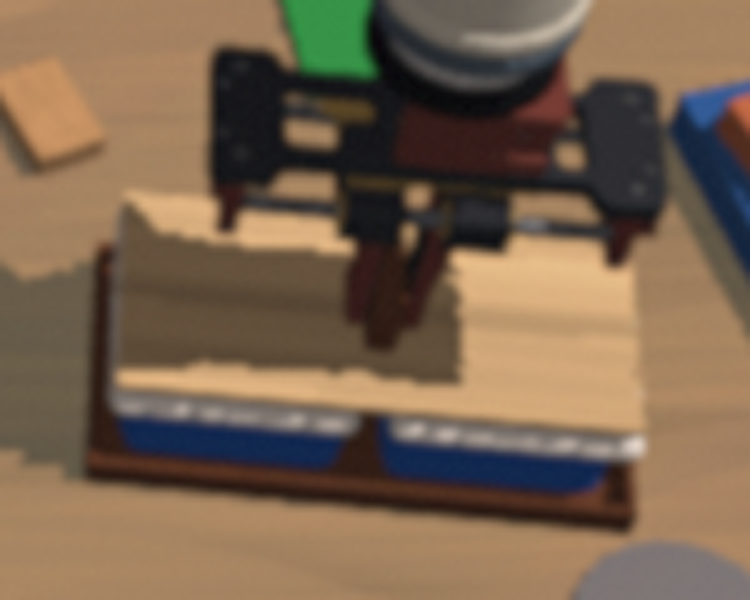

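View pics/h5_top.png

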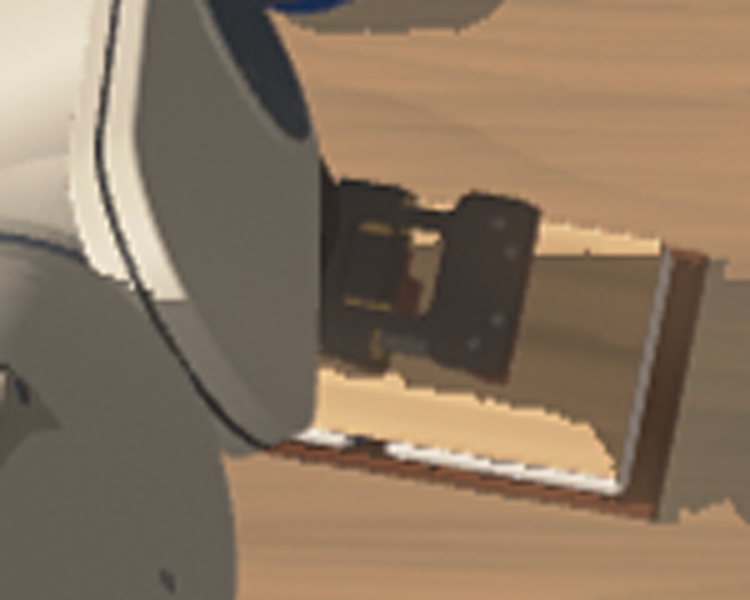

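Scene: the board sits squarely over the lids, with white margins along the near edge and both ends (x≈502–520, y≈265–277). Top: the right-hand margin is about 2 px and the base-side margin about 3 px. I shift 1 mm toward the base, lower the last 7 mm and release.

>>> move_arm(increments=[255, -1, 0, 3, 0, 255, -1, 0, 5, 0, 255, -1, 0, 7, 0, 255, -1, 0, 7, 0, 255, -1, 0, 7, 0])

```text
t: 7.88
ee_pos: [519.2, 253.3, 69.0]
orientation: [3.132, -0.233, -0.001]
ft_force: [-0.4, 0.1, -1.5]
width: 14.1
```

```bash
python3 inc.py 518 255 68 -98.5; python3 - <<'E'
from h import *
im=ctrl.get_image("scene"); crop(im,390,188,540,308,5,f"pics/h6_scene.png")
im=ctrl.get_image("top"); crop(im,96,168,246,288,5,f"pics/h6_top.png")
E
```

```text
t 7.875 pos [519.2 253.3  69. ] q [ 0.43  0.57  1.82 -0.    0.75  2.15] F [-0.38  0.1  -1.49] w 14.1 tilt [-5.e-04 -6.e-04 -1.e+00]
(array([-1.4, -1.6,  1. ]), np.float64(0.0), np.float64(-98.5))
```

View pics/h6_scene.png

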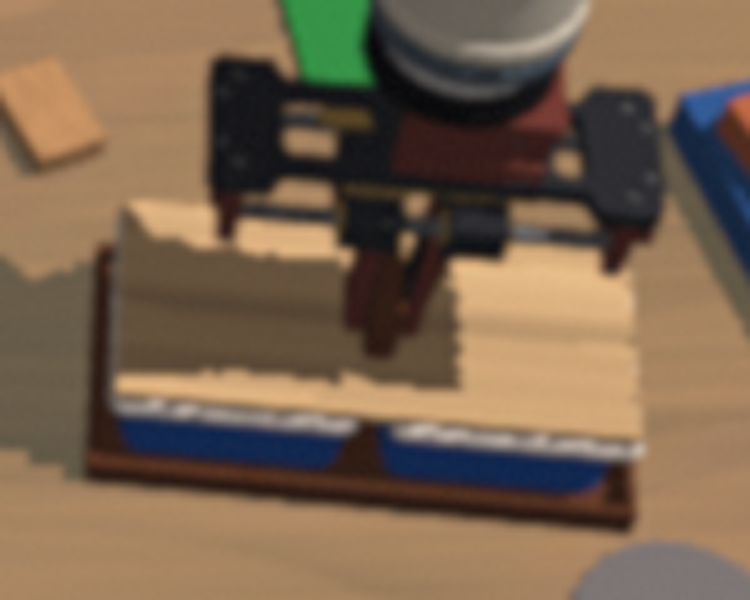

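View pics/h6_top.png

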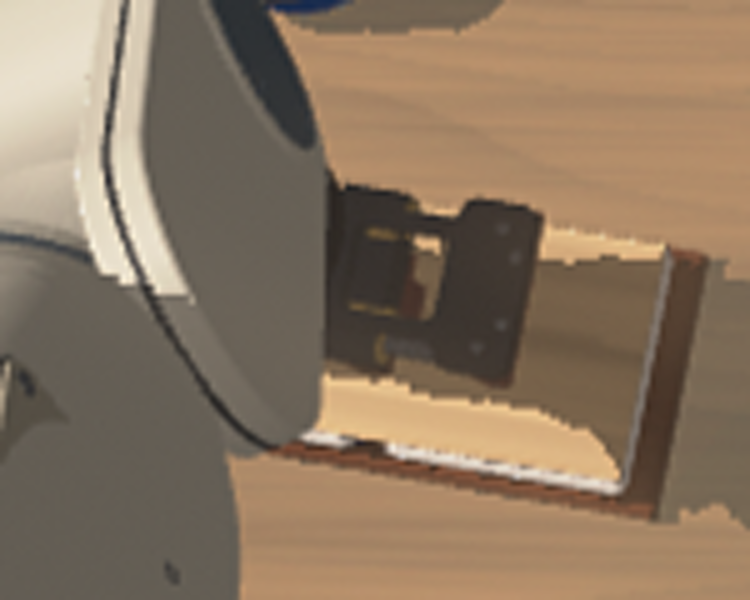

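>>> move_arm(increments=[255, 0, 0, 1, 0, 255, 0, 0, 1.5, 0, 255, 0, 0, 1.5, 0, 200, 0, 0, 1.5, 0, 150, 0, 0, 1, 0, 120, 0, 0, 1, 0, 100, 0, 0, 0, 0, 100, 0, 0, 0, 0])

```text
t: 8.98
ee_pos: [519.3, 253.3, 69.1]
orientation: [3.132, -0.233, -0.0]
ft_force: [0.6, -0.6, 0.1]
width: 52.4
```

```bash
python3 inc.py 518 255 200 -98.5
```

```text
t 8.975 pos [519.3 253.3  69.1] q [ 0.43  0.57  1.82 -0.    0.75  2.15] F [ 0.62 -0.65  0.12] w 52.4 tilt [-2.e-04 -5.e-04 -1.e+00]
(array([  -1.5,   -1.4, -130.9]), np.float64(0.0), np.float64(-98.5))
```

>>> move_arm(increments=[100, 0, 0, -30, 0, 60, 0, 0, -70, 0, 0, 0, 0, -110, 0, 0, 0, 30, -130, -10, 0, 0, 80, -135, -20, 0, 20, 130, -135, -30, 0, 40, 180, -135, -40, 0, 60, 220, -135, -50, 0, 90, 250, -135, -60, 0, 100, 255, -135, -70, 0, 100, 255, -135, -80, 0, 100, 255, -135, -90])

```text
t: 10.48
ee_pos: [580.5, -13.9, 204.0]
orientation: [-2.374, -2.057, 0.001]
ft_force: [0.2, 0.0, 0.4]
width: 88.0
```

```bash
python3 inc.py 655 -2 150 -4
python3 - <<'E'
from meas import *
T=ctrl.get_image("top"); S=ctrl.get_image("scene")
crop(T,100,180,260,290,5,"pics/b_top.png"); crop(S,390,200,540,310,5,"pics/b_scene.png")
print("bell",ray(T,(340,130),0).round(0),ray(S,(302,390),0).round(0))
E
```

```text
t 10.475 pos [580.5 -13.9 204. ] q [-0.04  0.38  1.74 -0.    1.02  0.1 ] F [0.22 0.04 0.4 ] w 88.0 tilt [-6.e-04 -5.e-04 -1.e+00]
(array([22.4, 72.1, 53.9]), np.float64(-4.2), np.float64(-8.2))
bell [[ 776. -104.    0.]] [[ 794. -102.    0.]]
```

View pics/b_top.png

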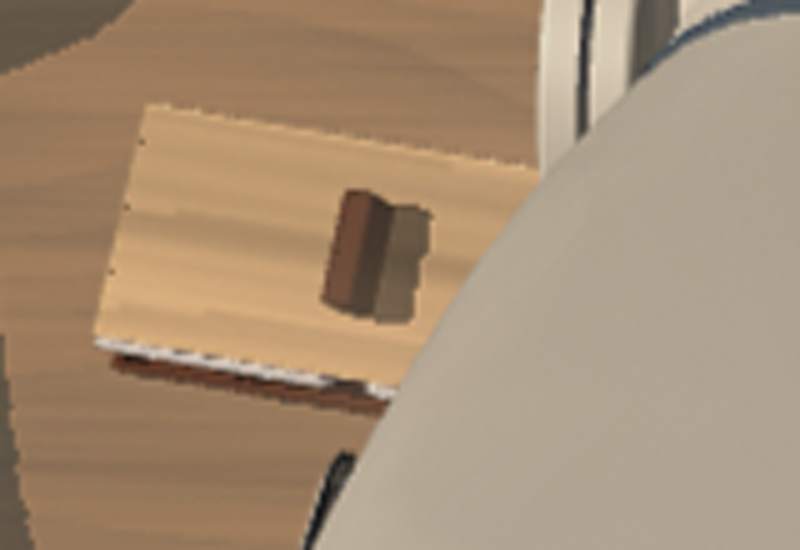

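View pics/b_scene.png

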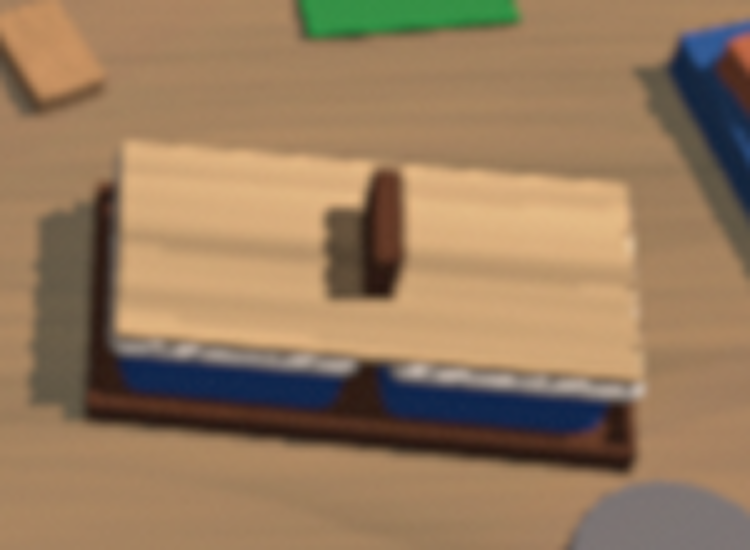

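The board lies flat on the lids, with even white slivers along the near edge in the scene view. I measure its offset there at z=62.

```bash
python3 - <<'E'
from meas import *
S=ctrl.get_image("scene")
m=bright(S,(405,220,525,285),150,255,255,65)
for q in comps(m,300): print(q.sum(),rect(S,q,62))
E
```

```text
5617 ((519.3759765625, 262.46539306640625), (264.0745544433594, 168.9697265625), 87.81660461425781)
```

```bash
python3 - <<'E'
from meas import *
S=ctrl.get_image("scene")
for lo in (165,175,185):
    m=bright(S,(405,220,525,285),lo,255,255,65)
    for q in comps(m,300): print(lo,q.sum(),rect(S,q,62))
E
```

```text
165 4400 ((509.3666687011719, 259.385009765625), (249.42312622070312, 149.20034790039062), 87.81663513183594)
175 3662 ((518.7374877929688, 257.309326171875), (221.8228759765625, 107.13603210449219), 81.37659454345703)
185 3470 ((519.0709838867188, 257.6824035644531), (218.04852294921875, 103.37451171875), 81.50302124023438)
```

Board versus lids in the same view: centre within 1 mm and angles agree (81.5°), so it is flat and square. Now tin_1, hovering above its lid.

```bash
python3 inc.py 655.5 -4 120 -4
```

```text
t 10.675 pos [580.4 -13.6 204.1] q [-0.04  0.38  1.74 -0.    1.02  0.11] F [-0.32 -0.55  0.62] w 87.6 tilt [-4.e-04 -5.e-04 -1.e+00]
(array([20.9, 72.8, 84.1]), np.float64(-4.7), np.float64(-8.7))
```

>>> move_arm(increments=[0, 10, 35, 20, -4, 0, 21, 73, 45, -4, 0, 21, 73, 70, -4, 0, 21, 73, 84, -4, 0, 21, 73, 84, -4])

```text
t: 11.3
ee_pos: [654.6, -3.9, 119.1]
orientation: [-2.311, -2.126, 0.004]
ft_force: [0.8, 0.1, 0.0]
width: 87.9
```

```bash
python3 inc.py 655.5 -4 26 -4; python3 - <<'E'
from h import *
im=ctrl.get_image("scene"); o=ctrl.get_obs(); p=proj(im,[o["ee_pos"]])[0]; print(p.round(1))
u,v=p.astype(int); crop(im,u-75,v-60,u+75,v+60,5,f"pics/t1_scene.png");print(u-75,v-60)
im=ctrl.get_image("top");p=proj(im,[o["ee_pos"]])[0]; print(p.round(1));u,v=p.astype(int); crop(im,u-75,v-60,u+75,v+60,5,f"pics/t1_top.png")
E
```

```text
t 11.3 pos [654.6  -3.9 119.1] q [-0.02  0.59  1.62 -0.    0.93  0.06] F [0.78 0.14 0.05] w 87.9 tilt [-2.8e-03 -4.0e-04 -1.0e+00]
(array([-0. ,  1.1, 93.1]), np.float64(-0.8), np.float64(-4.8))
[349.4 295.6]
274 235
[294.5 162.1]
```

View pics/t1_scene.png

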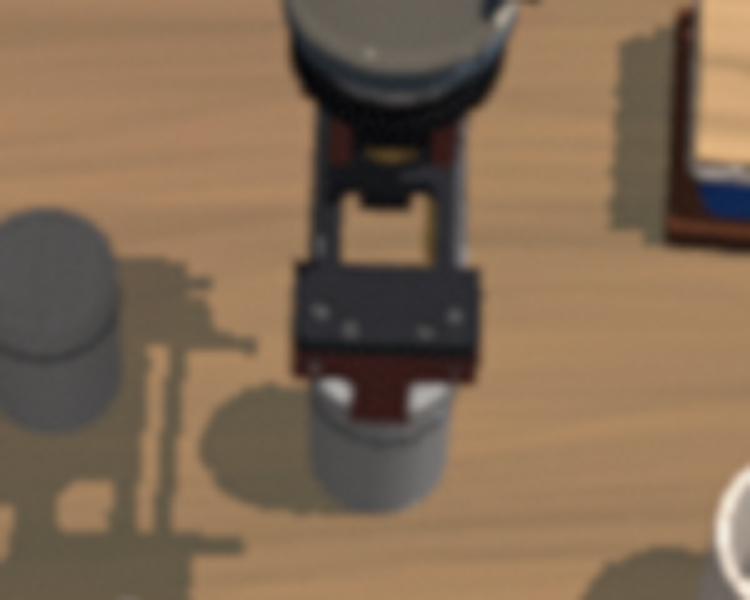

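View pics/t1_top.png

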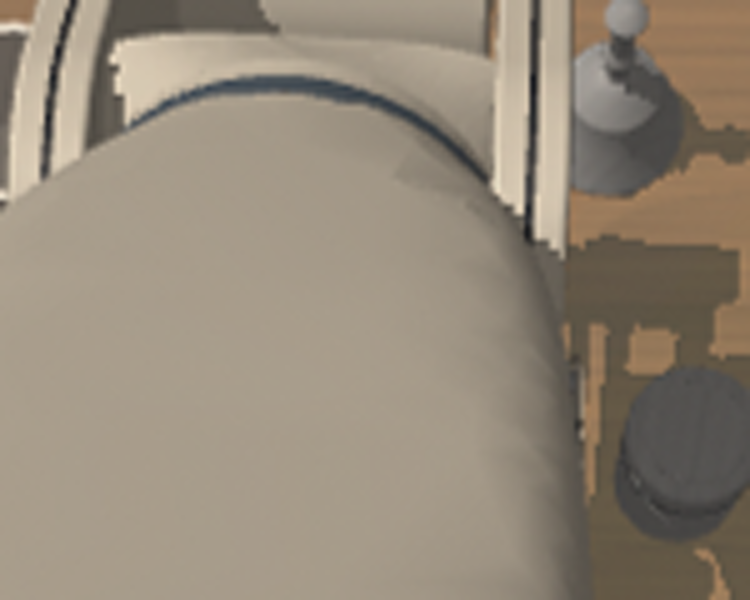

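```bash
python3 - <<'E'
from h import *
S=ctrl.get_image("scene"); print(ray(S,(379/5+274,421/5+235),119).round(1))
# h1 tips check at z=130.7: mid x,y
print(ray(S,np.array([[275,332],[501,312]])/5+[225,146],130.3).round(1))
E
```

```text
[[706.7  -6.2 119. ]]
[[ 450.5 -139.   130.3]
 [ 443.2  -43.1  130.3]]
```

Near finger tip at scene (350,319) is centred on the tin (sides 336–363), and the corrected positions from both views agree to about 4 mm. I descend, checking force.

>>> move_arm(increments=[0, 2, 1, 20, 0, 0, 2, 1, 40, 0, 0, 2, 1, 55, 0, 0, 2, 1, 70, 0, 0, 2, 1, 82, 0, 0, 2, 1, 93, 0, 0, 2, 1, 93, 0])

```text
t: 12.32
ee_pos: [656.9, -2.2, 27.3]
orientation: [2.311, 2.127, -0.001]
ft_force: [0.2, 0.2, 0.9]
width: 88.0
```

```bash
python3 inc.py 655.5 -2 26 -4; python3 - <<'E'
from h import *
im=ctrl.get_image("scene"); o=ctrl.get_obs(); p=proj(im,[o["ee_pos"]])[0]; print(p.round(1))
crop(im,274,235,424,355,5,f"pics/t2_scene.png")
E
```

```text
t 12.325 pos [656.9  -2.2  27.3] q [-0.02  0.72  1.64 -0.    0.78  0.06] F [0.2  0.16 0.87] w 88.0 tilt [-2.e-04 -5.e-04 -1.e+00]
(array([ 0. , -1.4,  1.3]), np.float64(-0.7), np.float64(-4.7))
[349. 320.]
```

View pics/t2_scene.png

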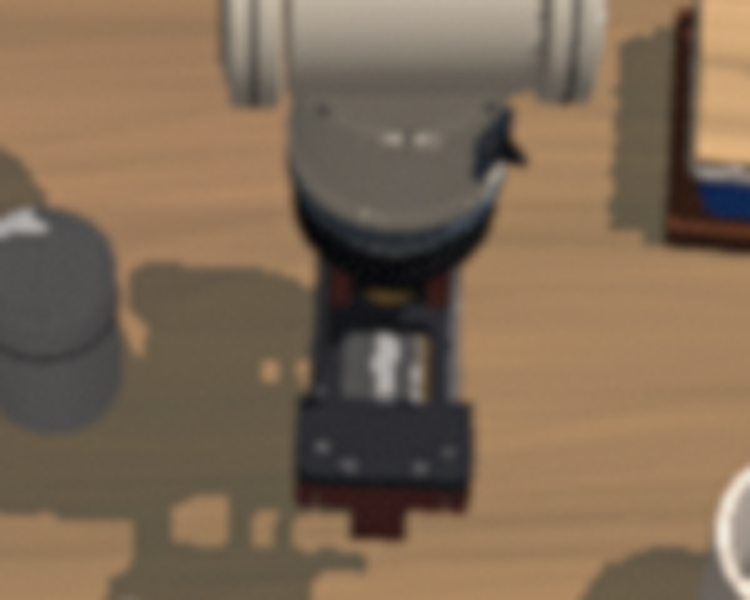

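Jaws straddle the tin (gripper at 350,320). I close and lift a little to heft.

>>> move_arm(increments=[255, 0, 0, 1, 0, 255, 0, 0, 1, 0, 255, 0, 0, 1, 0, 255, 0, 0, 1, 0, 255, 0, 0, 1, 0, 255, 0, 0, 1, 0, 255, 0, 0, -8, 0, 255, 0, 0, -22, 0, 255, 0, 0, -40, 0, 255, 0, 0, -50, 0, 255, 0, 0, -50, 0, 255, 0, 0, -50, 0])

```text
t: 13.88
ee_pos: [657.0, -2.1, 77.8]
orientation: [2.311, 2.127, -0.0]
ft_force: [-0.2, -0.7, -3.3]
width: 59.3
```

```bash
cat > heft.py <<'E'
from h import *
f=[];tq=[]
for i in range(14):
    ctrl.get_image("top"); o=ctrl.get_obs(); f.append(o["ft_force"]); tq.append(o["joint_torque"])
f=np.array(f); print("F mean",f.mean(0).round(2),"sem",(f.std(0)/14**.5).round(2),"tq",np.mean(tq,0).round(2))
E
python3 heft.py; python3 inc.py 656 -2 160 -4; python3 - <<'E'
from h import *
im=ctrl.get_image("scene"); crop(im,274,215,424,335,5,f"pics/t3_scene.png")
E
```

```text
F mean [-0.08  0.12 -3.35] sem [0.16 0.07 0.09] tq [ 0.000e+00 -6.393e+01 -2.312e+01  5.000e-02  1.000e-02  0.000e+00]
t 14.575 pos [657.4  -2.1  78. ] q [-0.02  0.65  1.63 -0.    0.86  0.06] F [-0.29  0.13 -3.17] w 59.5 tilt [ 9.e-04 -5.e-04 -1.e+00]
(array([ -0. ,  -1.3, -82. ]), np.float64(-0.7), np.float64(-4.7))
```

View pics/t3_scene.png

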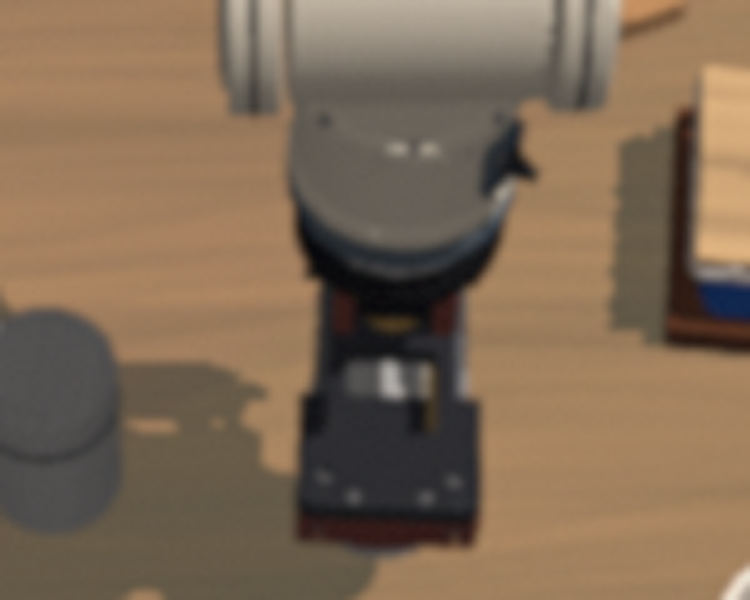

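Force −3.35 ± 0.1 N is about 0.34 kg, so tin_1 is the full one. I set it back where it stood and go to the next.

>>> move_arm(increments=[255, 0, 0, 18, 0, 255, 0, 0, 34, 0, 255, 0, 0, 44, 0, 255, 0, 0, 49, 0, 255, 0, 0, 51, 0, 255, 0, 0, 51.5, 0, 255, 0, 0, 51.5, 0, 0, 0, 0, 51.5, 0, 0, 0, 0, 51.5, 0, 0, 0, 0, 51.5, 0, 0, 0, 0, 51.5, 0, 0, 0, 0, 51.5, 0])

```text
t: 16.12
ee_pos: [657.5, -2.2, 26.5]
orientation: [2.311, 2.127, 0.001]
ft_force: [0.2, 0.3, 0.3]
width: 87.9
```

```bash
python3 inc.py 613 -136.5 135 -4
```

```text
t 16.125 pos [657.5  -2.2  26.5] q [-0.02  0.72  1.64 -0.    0.78  0.06] F [0.21 0.29 0.33] w 87.9 tilt [ 9.e-04 -5.e-04 -1.e+00]
(array([-137.6,  -33.1, -108.5]), np.float64(-0.7), np.float64(-4.7))
```

>>> move_arm(increments=[0, 0, 0, -30, 0, 0, 0, 0, -70, 0, 0, 0, 0, -105, 0, 0, -20, -5, -108, 0, 0, -65, -15, -108, 0, 0, -110, -26, -108, 0, 0, -137, -32, -108, 0, 0, -137, -32, -108, 0, 0, -137, -32, -108, 0])

```text
t: 17.25
ee_pos: [613.6, -135.9, 133.6]
orientation: [-2.312, -2.127, 0.0]
ft_force: [-0.1, -0.2, 0.4]
width: 87.6
```

```bash
python3 inc.py 614.5 -136 26 -4; python3 - <<'E'
from h import *
im=ctrl.get_image("scene"); crop(im,214,215,364,335,5,f"pics/t4_scene.png"); crop(im,324,235,424,345,5,f"pics/t4b.png")
E
```

```text
t 17.25 pos [ 613.6 -135.9  133.6] q [-0.24  0.54  1.68 -0.    0.93 -0.15] F [-0.12 -0.17  0.42] w 87.6 tilt [-3.e-04 -0.e+00 -1.e+00]
(array([ -0. ,   0.9, 107.6]), np.float64(-0.8), np.float64(-4.8))
```

View pics/t4_scene.png

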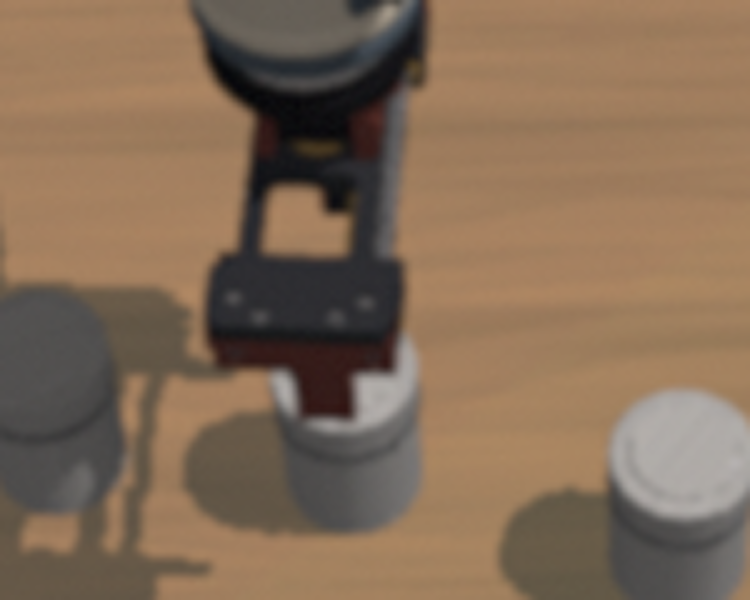

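>>> move_arm(increments=[0, 1.5, 1, 25, 0, 0, 1.5, 1, 50, 0, 0, 1.5, 1, 68, 0, 0, 1.5, 1, 84, 0, 0, 1.5, 1, 97, 0, 0, 1.5, 1, 107.5, 0, 0, 1.5, 1, 107.5, 0, 255, 1.5, 1, 107.5, 0, 255, 1.5, 1, 107.5, 0, 255, 1.5, 1, 107.5, 0, 255, 1.5, 1, 107.5, 0, 255, 1.5, 1, 107.5, 0])

```text
t: 18.8
ee_pos: [615.1, -134.1, 26.7]
orientation: [2.311, 2.128, 0.0]
ft_force: [-1.1, 0.2, 4.7]
width: 59.7
```

```bash
python3 inc.py 614.5 -136 100 -4
```

```text
t 18.8 pos [ 615.1 -134.1   26.7] q [-0.23  0.69  1.71 -0.    0.74 -0.15] F [-1.06  0.18  4.74] w 59.7 tilt [ 3.e-04 -2.e-04 -1.e+00]
(array([ -2. ,  -0.4, -73.3]), np.float64(-0.7), np.float64(-4.7))
```

>>> move_arm(increments=[255, 0, 0, -4, 0, 255, 0, 0, -14, 0, 255, 0, 0, -30, 0, 255, 0, 0, -50, 0, 255, 0, 0, -50, 0, 255, 0, 0, -50, 0])

```text
t: 19.55
ee_pos: [615.1, -134.1, 77.0]
orientation: [2.311, 2.127, 0.001]
ft_force: [-0.5, 0.2, -1.0]
width: 59.9
```

```bash
python3 heft.py; python3 inc.py 614.5 -136 100 -4; python3 - <<'E'
from h import *
im=ctrl.get_image("scene"); crop(im,214,215,364,335,5,f"pics/t5_scene.png")
E
```

```text
F mean [-0.1   0.09 -1.11] sem [0.14 0.11 0.16] tq [ 0.000e+00 -6.013e+01 -2.155e+01  5.000e-02  2.000e-02  0.000e+00]
t 20.25 pos [ 615.1 -134.1   76.7] q [-0.23  0.62  1.7  -0.    0.83 -0.15] F [-0.61 -0.38 -2.13] w 59.7 tilt [ 3.e-04 -2.e-04 -1.e+00]
(array([ -2. ,  -0.4, -23.3]), np.float64(-0.7), np.float64(-4.7))
```

View pics/t5_scene.png

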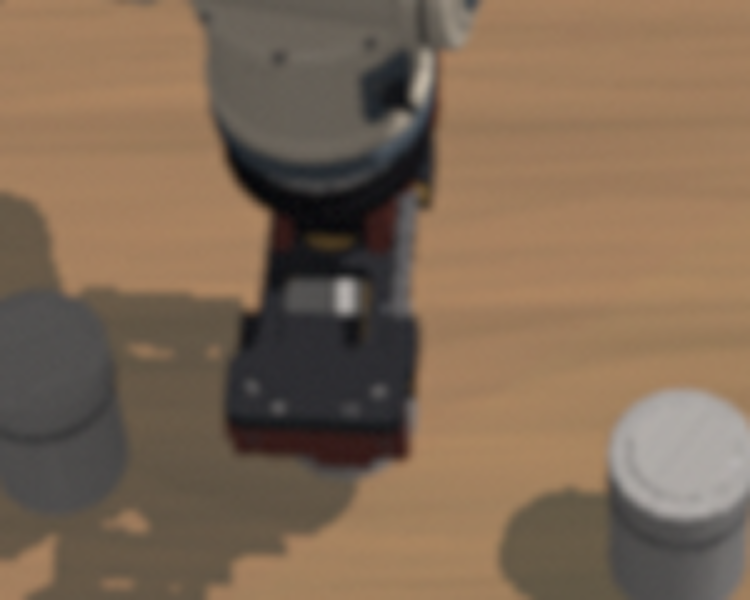

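Force −1.11 ± 0.16 N is about 0.12 kg, so tin_2 is light. It goes on the board's far (+y) side.

```bash
python3 inc.py 525.6 310.9 195 -8.5
```

```text
t 20.3 pos [ 615.1 -134.1   76.7] q [-0.23  0.62  1.7  -0.    0.83 -0.15] F [ 0.09  0.08 -0.93] w 59.7 tilt [ 4.e-04 -2.e-04 -1.e+00]
(array([ 436. , -125.9, -118.4]), np.float64(3.8), np.float64(-4.7))
```

>>> move_arm(increments=[255, 0, 0, -20, 0, 255, 0, 0, -50, 0, 255, 15, -4, -80, 0, 255, 50, -14, -105, 1, 255, 100, -29, -118, 2, 255, 150, -43, -118, 3, 255, 200, -58, -118, 3.8, 255, 250, -72, -118, 3.8, 255, 300, -86, -118, 3.8, 255, 350, -101, -118, 3.8, 255, 395, -114, -118, 3.8, 255, 425, -123, -118, 3.8])

```text
t: 21.8
ee_pos: [527.2, 301.9, 196.3]
orientation: [2.379, 2.051, 0.003]
ft_force: [0.2, -0.6, -1.6]
width: 59.6
```

```bash
python3 inc.py 525.6 310.9 102 -8.5
```

```text
t 21.8 pos [527.2 301.9 196.3] q [ 0.5   0.43  1.69 -0.    1.02  0.65] F [ 0.17 -0.64 -1.64] w 59.6 tilt [ 1.9e-03  8.0e-04 -1.0e+00]
(array([ 8.5, -3. , 94.3]), np.float64(0.1), np.float64(-8.4))
```

>>> move_arm(increments=[255, 8.5, -3, 20, 0, 255, 8.5, -3, 45, 0, 255, 8.5, -3, 70, 0, 255, 8.5, -3, 87, 0, 255, 8.5, -3, 94, 0, 255, 8.5, -3, 94, 0])

```text
t: 22.55
ee_pos: [525.7, 310.5, 102.1]
orientation: [2.379, 2.051, 0.002]
ft_force: [0.1, 0.1, -0.5]
width: 59.5
```

```bash
python3 inc.py 525.6 310.9 88.5 -8.5; python3 - <<'E'
from h import *
im=ctrl.get_image("scene"); crop(im,390,190,540,310,5,f"pics/p1_scene.png")
im=ctrl.get_image("top"); crop(im,76,168,256,288,4,f"pics/p1_top.png")
E
```

```text
t 22.55 pos [525.7 310.5 102.1] q [ 0.51  0.56  1.74 -0.    0.85  0.66] F [ 0.06  0.09 -0.47] w 59.5 tilt [ 1.6e-03  6.0e-04 -1.0e+00]
(array([ 0.4, -0.2, 13.6]), np.float64(0.0), np.float64(-8.5))
```

View pics/p1_scene.png

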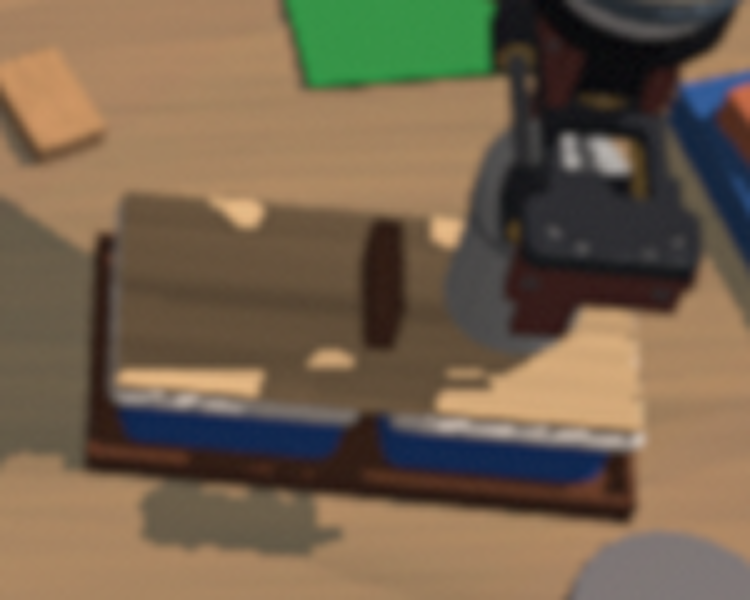

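View pics/p1_top.png

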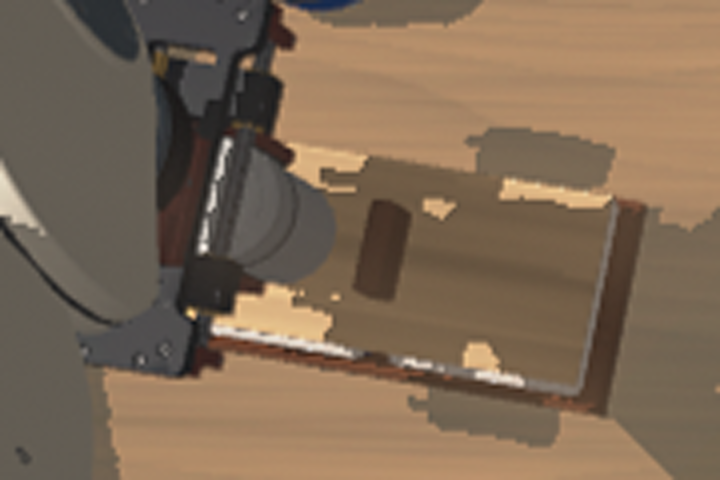

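Tin bottom (scene ~(488,258)) is above the right half and the rib is at (466,247), with a gap of about 12–16 mm. I shift 4 mm outward and lower.

>>> move_arm(increments=[255, 4, 0, 4, 0, 255, 4, 0, 8, 0, 255, 4, 0, 11, 0, 255, 4, 0, 13, 0, 255, 4, 0, 13, 0])

```text
t: 23.28
ee_pos: [526.7, 314.9, 89.8]
orientation: [2.378, 2.051, 0.004]
ft_force: [-0.0, -0.3, -0.8]
width: 60.0
```

```bash
python3 inc.py 525.6 314 88.5 -8.5; python3 - <<'E'
from h import *
im=ctrl.get_image("scene"); crop(im,390,190,540,310,5,f"pics/p2_scene.png")
print([round(float(ctrl.get_obs()["ft_force"][2]),2)])
E
```

```text
t 23.275 pos [526.7 314.9  89.8] q [ 0.52  0.58  1.73 -0.    0.83  0.67] F [-0.01 -0.29 -0.84] w 60.0 tilt [ 0.0027  0.0012 -1.    ]
(array([-1.1, -1. ,  1.3]), np.float64(0.0), np.float64(-8.5))
[-1.41]
```

View pics/p2_scene.png

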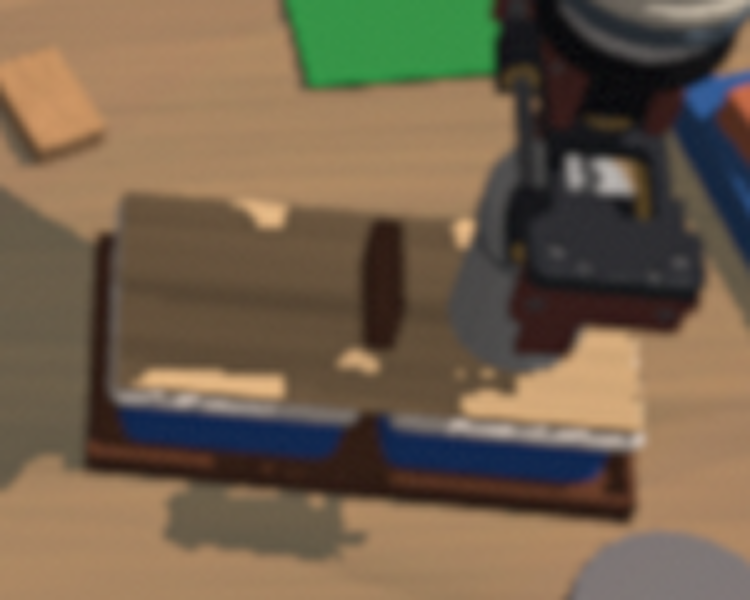

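>>> move_arm(increments=[255, 0, 0, 0.7, 0, 255, 0, 0, 1.3, 0, 255, 0, 0, 1.3, 0, 230, 0, 0, 1.3, 0, 150, 0, 0, 1.3, 0, 60, 0, 0, 1.3, 0, 0, 0, 0, 1.3, 0, 0, 0, 0, 1, 0, 0, 0, 0, 1, 0])

```text
t: 24.45
ee_pos: [526.9, 314.9, 89.0]
orientation: [2.379, 2.051, 0.005]
ft_force: [0.2, -0.2, 0.4]
width: 87.5
```

```bash
python3 inc.py 601 -260.5 135 -4
```

```text
t 24.45 pos [526.9 314.9  89. ] q [ 0.52  0.58  1.74 -0.    0.82  0.67] F [ 0.18 -0.2   0.41] w 87.5 tilt [ 0.003   0.0014 -1.    ]
(array([-558.2,  158.1,  -46.6]), np.float64(-4.5), np.float64(-8.5))
```

>>> move_arm(increments=[0, 0, 0, -20, 0, 0, 0, 0, -55, 0, 0, 0, 0, -95, 0, 0, -10, 3, -115, 0, 0, -60, 17, -115, -1, 0, -120, 34, -115, -2, 0, -180, 51, -115, -3, 0, -240, 68, -115, -4, 0, -300, 85, -115, -4, 0, -360, 102, -115, -4, 0, -420, 119, -115, -4, 0, -480, 136, -105, -4])

```text
t: 25.95
ee_pos: [590.4, -182.1, 194.5]
orientation: [2.305, 2.131, 0.006]
ft_force: [0.2, 0.1, 0.8]
width: 87.4
```

```bash
python3 inc.py 601 -260.5 130 -4;  python3 - <<'E'
from h import *
im=ctrl.get_image("scene"); crop(im,390,190,540,310,5,f"pics/p3_scene.png")
E
```

```text
t 25.95 pos [ 590.4 -182.1  194.5] q [-0.32  0.44  1.67  0.    1.02 -0.24] F [0.15 0.12 0.84] w 87.4 tilt [ 4.5e-03  8.0e-04 -1.0e+00]
(array([-77.4,  16.5,  64.5]), np.float64(-0.5), np.float64(-4.5))
```

View pics/p3_scene.png

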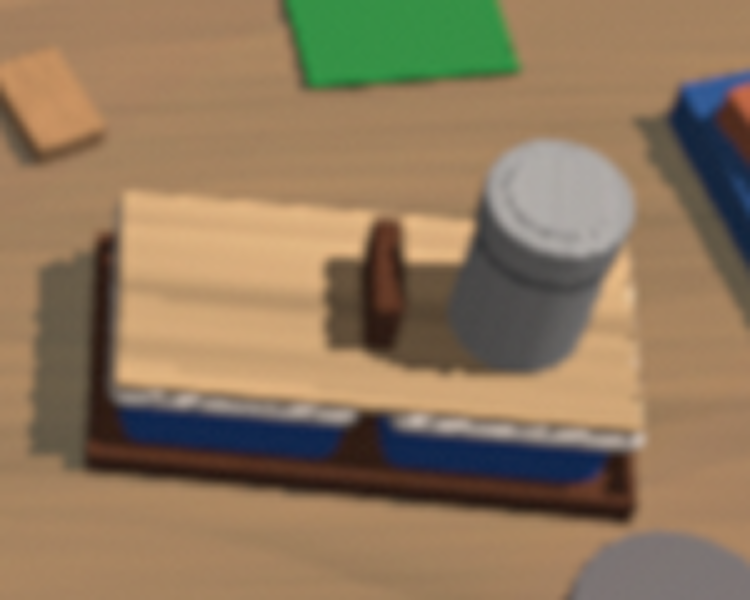

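Tin_2 stands upright on the board right of the rib (lid at scene 502,230) and the board is undisturbed. On to tin_3.

>>> move_arm(increments=[0, -40, 8, 10, -0.5, 0, -77, 16.5, 30, -0.5, 0, -77, 16.5, 55, -0.5, 0, -77, 16.5, 64, -0.5, 0, -77, 16.5, 64, -0.5, 0, -77, 16.5, 64, -0.5])

```text
t: 26.75
ee_pos: [601.4, -266.5, 130.2]
orientation: [2.296, 2.137, 0.003]
ft_force: [-0.2, -0.0, 0.0]
width: 87.9
```

```bash
python3 inc.py 601 -260.5 26.5 -4;  python3 - <<'E'
from h import *
im=ctrl.get_image("scene"); crop(im,150,215,300,335,5,f"pics/t6_scene.png")
E
```

```text
t 26.75 pos [ 601.4 -266.5  130.2] q [-0.44  0.58  1.62 -0.    0.94 -0.36] F [-0.16 -0.01  0.01] w 87.9 tilt [ 0.0051 -0.0026 -1.    ]
(array([  6.2,  -1.3, 103.7]), np.float64(-0.1), np.float64(-4.1))
```

View pics/t6_scene.png

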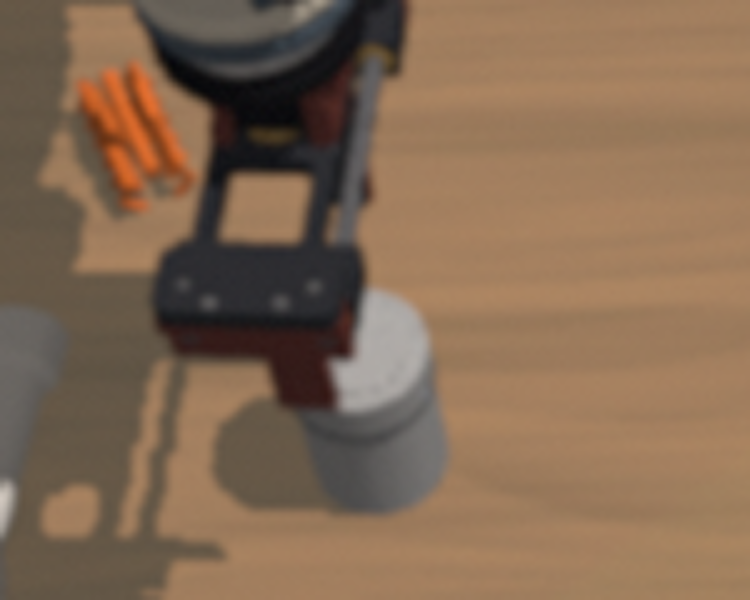

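>>> move_arm(increments=[0, 6.5, -0.5, 5, 0, 0, 6.5, -0.5, 20, 0, 0, 6.5, -0.5, 28, 0, 0, 6.5, -0.5, 28, 0])

```text
t: 27.3
ee_pos: [600.8, -259.8, 100.9]
orientation: [2.297, 2.138, 0.002]
ft_force: [-0.3, 1.3, -0.5]
width: 88.1
```

```bash
python3 inc.py 601 -260.5 26.5 -4;  python3 - <<'E'
from h import *
im=ctrl.get_image("scene"); crop(im,150,215,300,335,5,f"pics/t7_scene.png")
E
```

```text
t 27.3 pos [ 600.8 -259.8  100.9] q [-0.43  0.61  1.63 -0.    0.89 -0.35] F [-0.26  1.28 -0.5 ] w 88.1 tilt [ 0.0033 -0.0018 -1.    ]
(array([-0.6, -0. , 74.4]), np.float64(-0.1), np.float64(-4.1))
```

View pics/t7_scene.png

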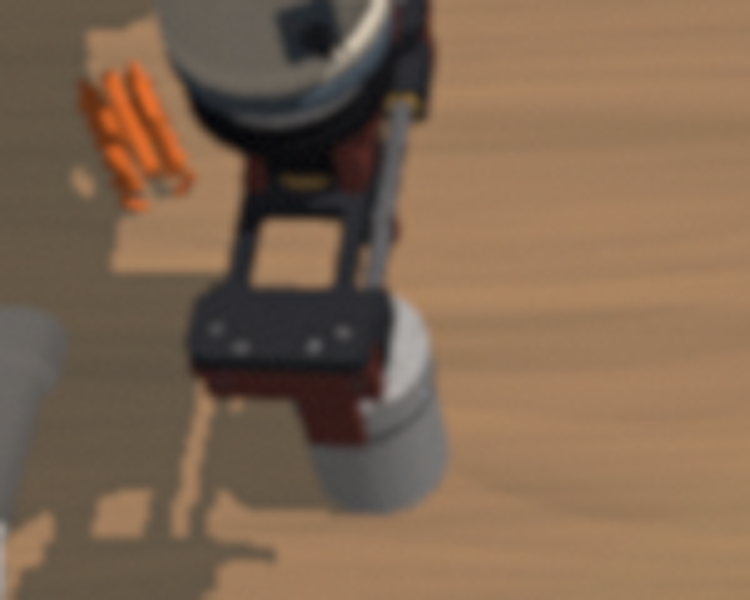

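```bash
python3 - <<'E'
from h import *
S=ctrl.get_image("scene");T=ctrl.get_image("top")
print(ray(S,(125/4+190,302/4+210),90),ray(T,(588/4+270,227/4+140),90), ray(T,(556/4+270,258/4+140),12))
print("finger",ray(S,(335/5+150,443/5+215),101))
# compare base edges of tin: left/right at z~10
print(ray(S,np.array([[316,480],[445,460]])/5+[150,215],10))
E
```

```text
[[ 603.31572254 -258.86614191   90.        ]] [[ 595.55856328 -261.65432688   90.        ]] [[ 596.6895373  -262.24931235   12.        ]]
finger [[ 652.08728956 -262.59422826  101.        ]]
[[ 614.98402137 -285.99030867   10.        ]
 [ 607.26961849 -232.03973156   10.        ]]
```

Both views and the finger's own position (y −259.8) put tin_3 at y≈−260, so the jaws are centred. I descend and grip.

>>> move_arm(increments=[0, 0.5, 0, 20, 0, 0, 0.5, 0, 38, 0, 0, 0.5, 0, 55, 0, 0, 0.5, 0, 67, 0, 0, 0.5, 0, 74, 0, 0, 0.5, 0, 74, 0, 255, 0.5, 0, 74, 0, 255, 0.5, 0, 74, 0, 255, 0.5, 0, 74, 0, 255, 0.5, 0, 74, 0, 255, 0.5, 0, 74, 0, 255, 0.5, 0, 74, 0])

```text
t: 28.95
ee_pos: [602.2, -260.0, 28.8]
orientation: [2.295, 2.136, 0.003]
ft_force: [-3.2, 1.0, 5.7]
width: 59.4
```

>>> move_arm(increments=[255, 0, 0, -4, 0, 255, 0, 0, -14, 0, 255, 0, 0, -30, 0, 255, 0, 0, -50, 0, 255, 0, 0, -50, 0, 255, 0, 0, -50, 0])

```text
t: 29.7
ee_pos: [601.9, -259.9, 79.0]
orientation: [2.295, 2.136, 0.004]
ft_force: [0.2, -0.5, -1.7]
width: 59.8
```

```bash
python3 heft.py; python3 inc.py 508 194 195 -8.5
```

```text
F mean [-0.16  0.07 -1.52] sem [0.12 0.15 0.09] tq [ 0.000e+00 -6.261e+01 -2.256e+01  4.000e-02  1.000e-02  0.000e+00]
t 30.4 pos [ 601.9 -259.9   78.7] q [-0.43  0.64  1.64 -0.    0.85 -0.35] F [-0.49  0.73 -1.1 ] w 59.3 tilt [ 0.0056 -0.0029 -1.    ]
(array([ 445.7, -125.6, -118.1]), np.float64(4.4), np.float64(-4.1))
```

Force −1.52 ± 0.09 N is about 0.155 kg, so tin_3 is light and tin_1 (3.35 N) is confirmed heaviest. Now tin_3 goes to the near (−y) side.

>>> move_arm(increments=[255, 0, 0, -20, 0, 255, 0, 0, -50, 0, 255, 15, -4, -80, 0, 255, 50, -14, -105, 1, 255, 100, -28, -118, 2, 255, 150, -42, -118, 3, 255, 200, -56, -118, 4.4, 255, 250, -70, -118, 4.4, 255, 300, -85, -118, 4.4, 255, 350, -99, -118, 4.4, 255, 400, -113, -118, 4.4, 255, 430, -121, -118, 4.4])

```text
t: 31.9
ee_pos: [511.1, 180.3, 196.6]
orientation: [2.374, 2.048, 0.007]
ft_force: [0.3, -0.1, -1.1]
width: 59.9
```

```bash
python3 inc.py 508 194 105 -8.5
```

```text
t 31.9 pos [511.1 180.3 196.6] q [ 0.32  0.33  1.84 -0.01  0.96  0.47] F [ 0.26 -0.08 -1.14] w 59.9 tilt [ 0.0075 -0.0021 -1.    ]
(array([13.2, -5.8, 91.5]), np.float64(0.1), np.float64(-8.4))
```

>>> move_arm(increments=[255, 13, -5.5, 15, 0, 255, 13, -5.5, 35, 0, 255, 13, -5.5, 60, 0, 255, 13, -5.5, 80, 0, 255, 13, -5.5, 91, 0, 255, 13, -5.5, 91, 0])

```text
t: 32.65
ee_pos: [507.9, 193.2, 104.9]
orientation: [2.375, 2.048, 0.005]
ft_force: [0.1, -0.3, -1.2]
width: 59.4
```

```bash
python3 inc.py 508 194 90.8 -8.5; python3 - <<'E'
from h import *
im=ctrl.get_image("scene"); crop(im,390,190,540,310,5,f"pics/p4_scene.png")
im=ctrl.get_image("top"); crop(im,76,168,256,288,4,f"pics/p4_top.png")
E
```

```text
t 32.65 pos [507.9 193.2 104.9] q [ 0.34  0.47  1.89 -0.01  0.77  0.5 ] F [ 0.08 -0.28 -1.19] w 59.4 tilt [ 0.0061 -0.0026 -1.    ]
(array([ 0.8, -0.1, 14.1]), np.float64(0.0), np.float64(-8.5))
```

View pics/p4_scene.png

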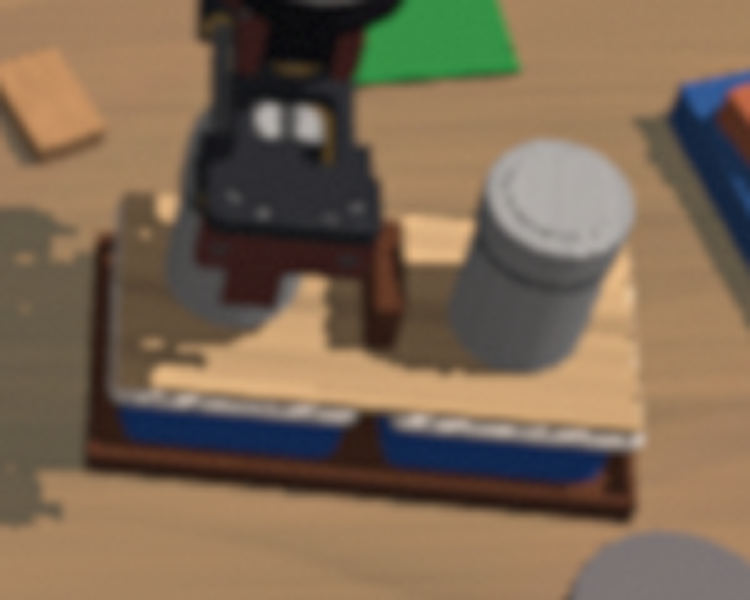

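View pics/p4_top.png

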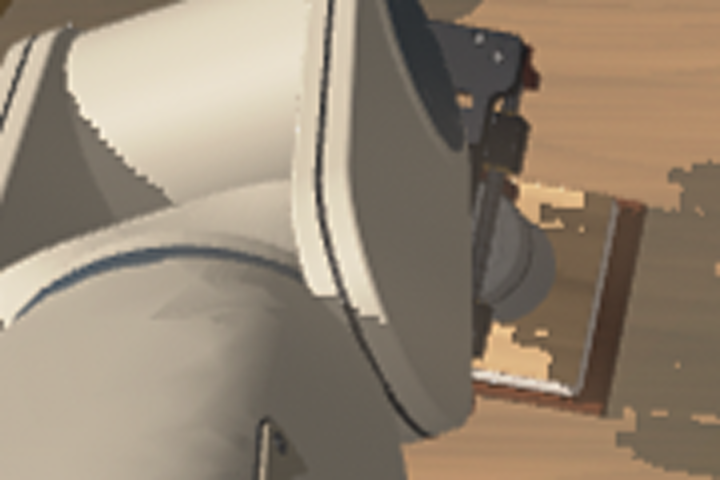

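Tin_3 hangs over the left half (base ~scene 437,254), a bit nearer the board's end than the rib. I shift 4 mm inward and lower.

>>> move_arm(increments=[255, 4, 0, 4, 0, 255, 4, 0, 8, 0, 255, 4, 0, 11, 0, 255, 4, 0, 13.5, 0, 255, 4, 0, 13.5, 0])

```text
t: 33.38
ee_pos: [509.2, 197.5, 92.3]
orientation: [2.374, 2.048, 0.007]
ft_force: [-0.1, -0.1, -2.2]
width: 59.4
```

```bash
python3 inc.py 508 197 90.8 -8.5; python3 - <<'E'
from h import *
im=ctrl.get_image("scene"); crop(im,390,190,540,310,5,f"pics/p5_scene.png")
print([round(float(ctrl.get_obs()["ft_force"][2]),2)])
E
```

```text
t 33.375 pos [509.2 197.5  92.3] q [ 0.35  0.5   1.89 -0.01  0.75  0.5 ] F [-0.1  -0.14 -2.15] w 59.4 tilt [ 0.0077 -0.002  -1.    ]
(array([-0.7, -1.2,  1.5]), np.float64(0.1), np.float64(-8.4))
[-1.35]
```

View pics/p5_scene.png

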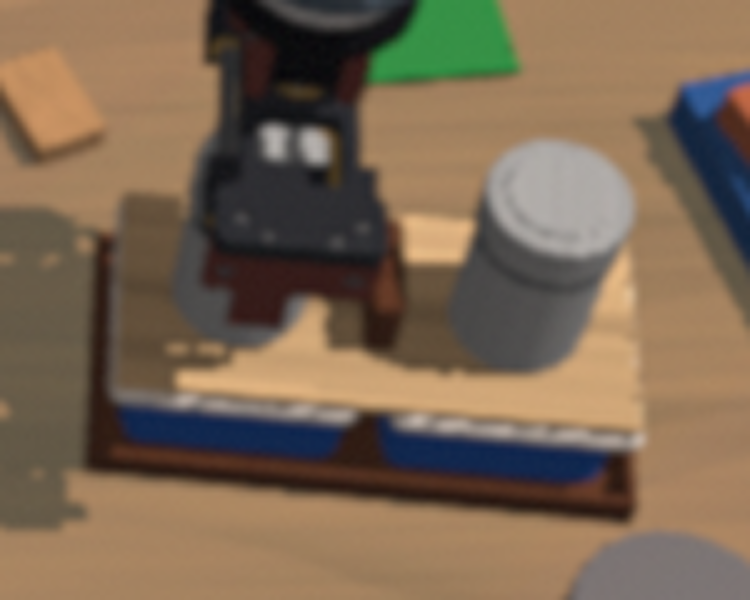

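>>> move_arm(increments=[255, 0, 0, 1, 0, 255, 0, 0, 2, 0, 255, 0, 0, 2, 0, 255, 0, 0, 2, 0])

```text
t: 33.92
ee_pos: [509.5, 197.7, 90.7]
orientation: [2.374, 2.048, 0.008]
ft_force: [-1.1, 1.0, 3.2]
width: 59.2
```

```bash
python3 inc.py; python3 inc.py; python3 - <<'E'
from h import *
f=[]
for i in range(5):
    ctrl.get_image("scene"); f.append(ctrl.get_obs()["ft_force"][2])
print(np.mean(f))
E
```

```text
t 33.925 pos [509.5 197.7  90.7] q [ 0.35  0.5   1.89 -0.01  0.75  0.5 ] F [-1.08  0.97  3.2 ] w 59.2 tilt [ 0.0082 -0.0018 -1.    ]
t 33.925 pos [509.5 197.7  90.7] q [ 0.35  0.5   1.89 -0.01  0.75  0.5 ] F [-1.08  0.97  3.2 ] w 59.2 tilt [ 0.0082 -0.0018 -1.    ]
4.3724690166714275
```

Contact (about +4 N, lightly seated). I open and rise.

>>> move_arm(increments=[230, 0, 0, -0.3, 0, 150, 0, 0, -0.3, 0, 60, 0, 0, -0.3, 0, 0, 0, 0, -0.3, 0, 0, 0, 0, -0.3, 0, 0, 0, 0, -0.3, 0, 0, 0, 0, -20, 0, 0, 0, 0, -55, 0, 0, 0, 0, -95, 0, 0, 0, 0, -115, 0, 0, 0, 0, -115, 0])

```text
t: 35.55
ee_pos: [509.5, 198.3, 207.2]
orientation: [2.373, 2.047, 0.013]
ft_force: [0.2, -0.6, 0.1]
width: 87.7
```

```bash
python3 inc.py 657.2 -2 135 -4
```

```text
t 35.55 pos [509.5 198.3 207.2] q [ 0.35  0.32  1.82 -0.01  0.98  0.5 ] F [ 0.22 -0.61  0.14] w 87.7 tilt [ 1.160e-02 -5.000e-04 -9.999e-01]
(array([-176.5,  174.7,   74. ]), np.float64(-4.4), np.float64(-8.4))
```

>>> move_arm(increments=[0, -35, 35, 0, -2, 0, -75, 75, 0, -4, 0, -115, 115, 5, -4, 0, -155, 154, 20, -4, 0, -176, 175, 45, -4, 0, -176, 175, 70, -4, 0, -176, 175, 72, -4, 0, -176, 175, 72, -4])

```text
t: 36.55
ee_pos: [657.3, -1.2, 136.6]
orientation: [2.3, 2.129, 0.012]
ft_force: [-0.3, 0.8, -0.4]
width: 88.1
```

```bash
python3 inc.py 657.2 -2 28 -4; python3 - <<'E'
from meas import *
im=ctrl.get_image("scene"); crop(im,390,190,540,310,5,f"pics/p6_scene.png"); crop(im,274,235,424,355,5,"pics/t8.png")
E
```

```text
t 36.55 pos [657.3  -1.2 136.6] q [-0.02  0.56  1.62 -0.    0.95  0.06] F [-0.31  0.82 -0.36] w 88.1 tilt [ 1.060e-02 -5.000e-04 -9.999e-01]
(array([ -0.8,  -1.2, 108.6]), np.float64(-0.4), np.float64(-4.4))
```

View pics/p6_scene.png

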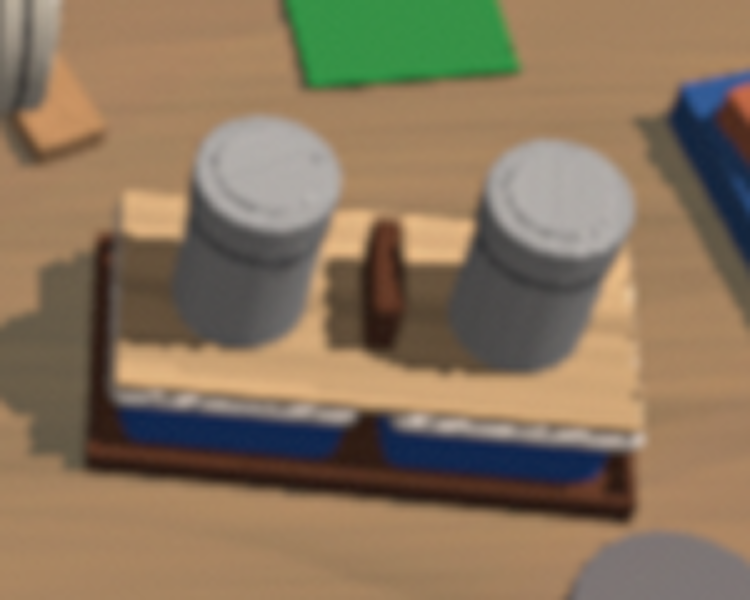

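View pics/t8.png

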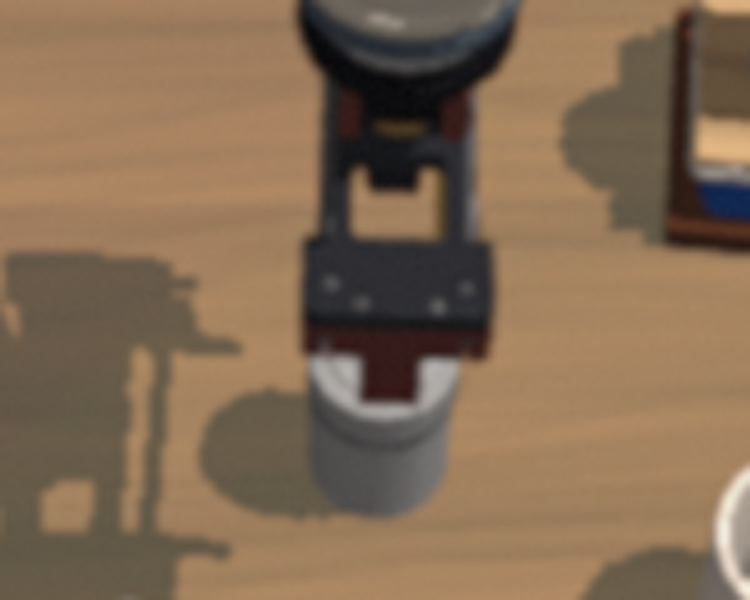

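Both light tins stand upright, one on each side of the rib (lids at scene 443,225 and 502,230), and the finger is centred over tin_1. I take tin_1 again.

>>> move_arm(increments=[0, -0.5, -1.2, 25, 0, 0, -0.5, -1.2, 50, 0, 0, -0.5, -1.2, 70, 0, 0, -0.5, -1.2, 88, 0, 0, -0.5, -1.2, 100, 0, 0, -0.5, -1.2, 108.5, 0, 0, -0.5, -1.2, 108.5, 0, 255, -0.5, -1.2, 108.5, 0, 255, -0.5, -1.2, 108.5, 0, 255, -0.5, -1.2, 108.5, 0, 255, -0.5, -1.2, 108.5, 0, 255, -0.5, -1.2, 108.5, 0])

```text
t: 38.1
ee_pos: [657.9, -1.6, 29.3]
orientation: [2.299, 2.128, 0.014]
ft_force: [-1.2, 0.3, 4.7]
width: 59.7
```

>>> move_arm(increments=[255, 0, 0, 0, 0, 255, 0, 0, -8, 0, 255, 0, 0, -22, 0, 255, 0, 0, -45, 0, 255, 0, 0, -75, 0, 255, 0, 0, -110, 0, 255, 0, 0, -145, 0, 255, 0, 0, -180, 0, 255, 0, 0, -205, 0, 255, 0, 0, -220, 0, 255, 0, 0, -225, 0, 255, 0, 0, -225, 0])

```text
t: 39.6
ee_pos: [654.8, -1.5, 253.8]
orientation: [2.299, 2.129, 0.013]
ft_force: [0.4, -0.5, -3.4]
width: 59.4
```

```bash
python3 heft.py; python3 inc.py; python3 - <<'E'
from meas import *
im=ctrl.get_image("scene"); cv2.imwrite("pics/f_scene.png",im["frame"][:,:,::-1])
im=ctrl.get_image("top"); cv2.imwrite("pics/f_top.png",im["frame"][:,:,::-1])
E
```

```text
F mean [-0.12  0.04 -2.91] sem [0.08 0.13 0.08] tq [ 0.000e+00 -5.869e+01 -3.037e+01  6.000e-02 -4.000e-02  0.000e+00]
t 40.3 pos [655.1  -1.4 254.3] q [-0.02  0.43  1.54 -0.    1.16  0.06] F [-0.61 -0.65 -3.42] w 59.8 tilt [ 1.240e-02 -5.000e-04 -9.999e-01]
```

View pics/f_scene.png

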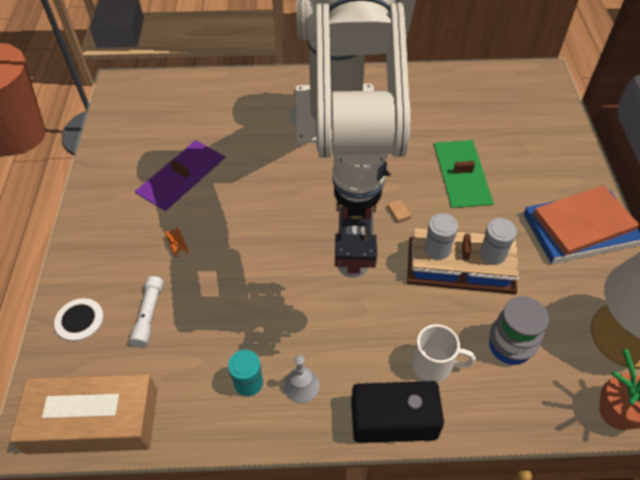

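View pics/f_top.png

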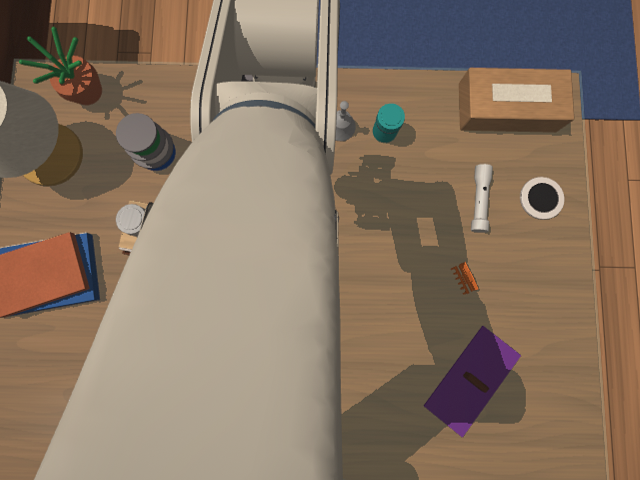

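Scene: tin_1 is held under the gripper (355,265) about 225 mm up. Both light tins are on the board (443,235 and 500,240). The bell, mug, torch, hair clip, matchbox, containers, look-alikes and the rest are at their original pixels. I hand in.

```bash
python3 - <<'E'
from workcell import ctrl
import numpy as np
o=ctrl.get_obs(); print(o["t"],np.abs(o["qvel"]).max())
print(ctrl.close_job())
E
```

```text
40.4 0.002122605592678126
the job is handed in; nothing more can be done
None
```

The job is done and handed in at 40.4 s of the 72 s allowed. The board is on the two boxes, the two light tins are stacked on it, and the heaviest tin is held up in the gripper.

- **Board:** I laid it flat and released it. When I measured it before stacking the tins, it sat about 1 mm off the lids' centre, with the angles matching at 81.5°.
- **Weights:** tin_1 pulled 3.35 N on the first lift and about 2.9 N (averaged) on the last. tin_2 pulled 1.11 N and tin_3 1.52 N, so tin_1 is clearly the full one.
- **Stacking:** tin_2 stands on the far (+y) side of the rib and tin_3 on the near (−y) side. Both looked upright in the last picture.
- **Final hold:** tin_1 is held still, with its underside about 225 mm above the table and the gripper closed to 59.8 mm.
- **Other things on the table:** they looked unmoved in the last scene picture. I judged this by eye and did not measure it.

**Disagreements and slips:**
- The two cameras differed by up to 9 mm. Part of that was a 1-pixel shift from my own image filter. I resolved the rest using the gripper's position.
- The tool's tilt crept up to about 0.7° over the moves, so tin_1 is about that far from vertical.
- The last two tin grasps read about 2–3 mm higher than the earlier ones.

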